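# Clamp a brass bag-frame bar and hone its sloping face

## Task

Slide the jig's jaw shut on the brass bar so that the bar is pushed home against the fixed stop and the jaw's sprung pad is pressed in about halfway, and leave it clamped. Then take the honing tool with the rectangular foot and draw its sole along the bar's sloping face in one slow stroke without lifting off on the way, from near the jaw end to near the stop end (the foot within about 15 mm of each end), foot lengthwise, centred and flat on the slope, with steady light pressure that keeps its sprung foot pushed in about halfway. Finally stand it gently upright on the cork mat and let go, leaving the stamp, jar and hammer where they are.

Things in the scene. Friction and masses are not known exactly. Their poses are not given: they have to be found in the camera images.
- jig: Aluminium clamping jig fixed to the table, bed x -55..80, y -192..108 mm, its top at z=10 mm; stands at a yaw of up to 20 degrees. Origin on the table. Fence (25 mm high, face at x=+24 mm) and lip (15 mm high, face at x=-24 mm) hold the bar between them.
- jig_stop (a point): Middle of the fixed end stop's face, at jig x=0, y=+85, z=24 mm; the face looks to jig -y. The stop is 56 mm wide, 18 mm thick, its top 38 mm above the table.
- jig_lamp (a point): Centre of the grey light bar fixed over the back half of the jig: 46 (jig x) x 186 (jig y) mm, z 151..167 mm, at jig x=48, y=5 mm, on two 12 mm posts at jig x=71, y=-82 and y=+92. It leaves no room for an upright gripper above the bar's sloping face.
- jaw (a joint): Sliding jaw of the jig, a steel carriage 66 x 28 x 26 mm on the bed, with a stiff slide (about 11 N) that stays where it is left. Value 0 = fully open, grows up to 0.075 m as it slides towards the fixed stop (jig +y).
- jaw_lug (a point): Centre of the top of the upright dark lug on the jaw, to be pinched from above: 30 mm (jig x) x 18 mm (jig y), its top 73 mm above the table, 38 mm of it stand above the carriage. In the jig's frame it is at x=-30, y=-164 mm + jaw value.
- jaw_pad: Black rubber-faced pad, 40 x 8 x 22 mm, on the stop side of the jaw; it gives way 10 mm towards the jaw on a spring of 1 N/mm. Origin at its pressing face's lower edge, middle; face looks to jig +y. Unpressed, the face is 34 mm ahead (jig +y) of the lug's centre.
- bar: Loose hollow brass bar, 160 mm long (y) x 44 mm (x) x 29 mm high, lying on the jig's bed along jig y. Origin: centre of its underside. Its front (-x, robot side) is 8 mm high at x=-22 mm; from there a flat face rises at 35 degrees to z=29 mm at x=+8 mm; behind that the top is level. Clamped home, its origin is at jig y=+5 mm.
- bar_face (a point): Centre of the sloping face (bar x=-7, y=0, z=18.5 mm). Its z axis is the outward normal of the face (35 degrees from vertical, leaning to bar -x), x runs up the slope, y along the bar. The face is 36.6 mm (x) by 160 mm (y).
- hone: Honing tool: rectangular wooden handle 30 (x) x 24 (y) mm, from 35 to 90 mm above the sole, brass ferrule, and a flat rectangular foot 54 (x) x 24 (y) x 12 mm with a grey sole. Starts standing upright on its sole. Origin at the centre of the sole when unpressed, z up the handle. Weighs about 0.2 kg.
- hone_foot (a joint): How far the hone's foot is pushed up towards its handle on its spring, 0 to 0.010 m; starts to give at 3 N, then 0.8 N per mm (11 N at the end of its travel).
- hone_sole (a point): Centre of the underside of the hone's foot, moving with the foot.
- mat: Cork mat fixed to the table, 130 x 130 x 5 mm; origin at the centre of its underside.
- stamp: Bystander: hand stamp with a round steel foot (34 mm across) and a round wooden handle, 84 mm tall; origin under its foot.
- jar: Bystander: amber glass jar, 58 mm across, 75 mm tall; origin at the centre of its underside.
- mallet: Bystander: hammer lying near the robot's left, 220 mm long, about 40 mm high; origin under its middle.
There are look-alikes about, which are no part of the job. There is more than one size of the mat; the one meant has the size given above.

How it is judged (in metres and radians):
On the way, in this order (a step that is already met when the one before it is completed fails the run):
1. the sliding jaw is shut on the bar: bar against the fixed stop, sprung pad pressing it with 2 to 9.5 N (contact force between jaw_pad and bar between 2 and 9.5 N and y of bar in the frame of jig between 0.002 and 0.008 m), for 0.3 s.
2. the hone's sole bears flat and lengthwise on the end of the face nearest the sliding jaw, pressing with 3 to 14 N, tilted with the face (within 10 degrees) (y of hone_sole in the frame of bar between -0.06 and -0.034 m and x of hone_sole in the frame of bar_face between -0.012 and 0.012 m and contact force between hone and bar between 3 and 14 N and angle between the z axis of hone and the z axis of bar_face, either way round below 0.18 rad and angle between the x axis of hone and the y axis of bar, either way round below 0.26 rad), for 0.1 s.
3. the hone's sole bears flat and lengthwise on the first third, pressing with 3 to 14 N, tilted with the face (within 10 degrees) (y of hone_sole in the frame of bar between -0.03 and -0.016 m and x of hone_sole in the frame of bar_face between -0.012 and 0.012 m and contact force between hone and bar between 3 and 14 N and angle between the z axis of hone and the z axis of bar_face, either way round below 0.18 rad and angle between the x axis of hone and the y axis of bar, either way round below 0.26 rad), for 0.1 s.
4. the hone's sole bears flat and lengthwise at the middle, pressing with 3 to 14 N, tilted with the face (within 10 degrees) (y of hone_sole in the frame of bar between -0.007 and 0.007 m and x of hone_sole in the frame of bar_face between -0.012 and 0.012 m and contact force between hone and bar between 3 and 14 N and angle between the z axis of hone and the z axis of bar_face, either way round below 0.18 rad and angle between the x axis of hone and the y axis of bar, either way round below 0.26 rad), for 0.1 s.
5. the hone's sole bears flat and lengthwise on the last third, pressing with 3 to 14 N, tilted with the face (within 10 degrees) (y of hone_sole in the frame of bar between 0.016 and 0.03 m and x of hone_sole in the frame of bar_face between -0.012 and 0.012 m and contact force between hone and bar between 3 and 14 N and angle between the z axis of hone and the z axis of bar_face, either way round below 0.18 rad and angle between the x axis of hone and the y axis of bar, either way round below 0.26 rad), for 0.1 s.
6. the hone's sole bears flat and lengthwise on the end nearest the fixed stop, pressing with 3 to 14 N, tilted with the face (within 10 degrees) (y of hone_sole in the frame of bar between 0.034 and 0.06 m and x of hone_sole in the frame of bar_face between -0.012 and 0.012 m and contact force between hone and bar between 3 and 14 N and angle between the z axis of hone and the z axis of bar_face, either way round below 0.18 rad and angle between the x axis of hone and the y axis of bar, either way round below 0.26 rad), for 0.1 s.
At the end, for the whole second after the job is handed in: The bar lies flat in the jig within 3 mm of its seat against the fixed stop with the jaw's pad pressing it with 2 to 9.5 N; the hone stands upright (within 6 degrees), still and released on the cork mat, its origin within 55 mm of the mat's centre along each side (all of step 1 and x of hone in the frame of mat between -0.055 and 0.055 m and y of hone in the frame of mat between -0.055 and 0.055 m and z of hone in the frame of mat between 0.002 and 0.009 m and angle between hone's own z axis and vertical below 0.1 rad and linear speed of hone below 0.02 m/s and contact force between the fingers and hone below 0.1 N and x of bar in the frame of jig between -0.004 and 0.004 m and angle between bar's own z axis and vertical below 0.06 rad); the robot touches nothing.
It fails at once if the hone's sole comes off the middle part of the sloping face (it may meet and leave the face only near the ends) (y of hone_sole in the frame of bar between -0.028 and 0.028 m and x of hone_sole in the frame of bar_face between -0.02 and 0.02 m and z of hone_sole in the frame of bar_face between 0.004 and 0.015 m).
It fails at once if a bystander (stamp, jar, mallet) is moved more than 30 mm (distance of stamp from where it was at the start of the episode above 0.03 m or distance of jar from where it was at the start of the episode above 0.03 m or distance of mallet from where it was at the start of the episode above 0.03 m).
It fails at once if the hone is pressed on the bar with more than 25 N (contact force between hone and bar above 25 N).
It fails at once if the pad is driven into the bar with more than 20 N (contact force between jaw_pad and bar above 20 N).
It fails at once if the hone is dropped or thrown (moving faster than 0.5 m/s out of the fingers) (contact force between the fingers and hone below 0.1 N and linear speed of hone above 0.5 m/s).
It also fails if it takes over 72 s, if anything falls off the work surface, if the arm or the gripper's body presses on something with over 40 N, if the wrist force passes 120 N, or if a joint passes its speed limit or range.

## Robot

A 6-joint arm with a two-finger parallel gripper is mounted at the origin on the work surface. World frame = base frame: x ahead of the robot, y to its left, z up, the work surface at z = 0. Lengths are in m, angles in degrees, forces in N, time in s.
With the tool pointing down it reaches from about 0.3 to 0.85 m from the base axis. Payload 5.4 kg.
Tool frame: the origin (TCP) lies midway between the tips of the shut fingers; the grasp point (between the pads) lies 19 mm behind it (env.grasp_offset is the distance from the TCP to the grasp point, in m); z points along the fingers, y is the direction in which the jaws open and shut (so a half turn about z gives the same grasp; the last joint's range is limited). The gripper opens to 85 mm and grips with 20 to 120 N. Pads are 22 mm wide; open, the fingers measure 114 mm over their backs; the gripper's body (76 mm by 85 mm) begins 54 mm behind the grasp point. The pads swing forward as they close: fully open they stand 13 mm farther back than shut.
Start: joints at [60.098, 9.076, 91.501, -0, 79.423, -12.038], TCP at [0.176, 0.547, 0.231] pointing down, gripper open.
Joint ranges: [-166.64, 166.64], [-54.1, 131.32], [10.49, 154.53], [-73.88, 253.88], [9.74, 151.15], [-171.62, 171.62]. Speed limits (degrees/s): [147.25, 147.25, 180, 180, 180, 180].

## Interface

Orientations are given as a 3x3 rotation matrix whose columns are the frame's x, y, z axes.
In Python, from plant import env gives the robot as it stands. The module is installed in compiled form; this text tells all that it offers.
- The arm moves only by the tool arm_command, never from a script. Its arguments are lists of equal length, an entry for each row: "travel": the shift along the tool's x, y, z in mm, a list of three; "dr": the turn, a rotation vector about the tool's x, y, z in rad, a list of three; "fingers": the opening, from 0 (shut) to 1 (fully open). A call has 1 to 10 rows; each row shifts and turns the commanded pose from where the row before left it, along the tool's axes as they then stand; what a row does not reach is not made up. A row lasts 1/8 s, in which the tool goes at most 62.5 mm and 10.7 degrees, less where a joint would pass 70% of its speed; a pose out of reach is approached as far as the arm can. A call is refused whole if a number of a shift passes 62.5 or a number of a turn 0.188, either way. A call with a gripper value outside its range is refused whole. The fingers move at their own pace and stop on an object; "squeeze" is the grip in N (left out, the last holds). Time passes only in rows, so rows that do not move let the fingers close. It gives the time, the measured TCP pose, the force and the opening at its end, in the units of the state.
- env.read_state(): the state, without advancing time (a new reading comes with each control period).
- env.camera(name): name is "side" or "top"; returns the picture (480x640x3 uint8, red, green, blue); there is no depth.
- env.get_calibration(name): a dict with "fx", "fy", "cx", "cy" (pixels), "k1" (the pictures are not rectified: a ray, as slopes to the right and down, at radius r is drawn at 1 + k1 r^2 times it, then the intrinsics apply), "xyz" and "orientation" of the camera in the world. Camera axes: x right, y up, looking along -z (the intrinsics and any distortion apply to the point x, -y, -z); pixel columns grow to the right and rows downward; lengths in m; the calibration is good to about 2 mm. A picture is of the moment at which its call begins. get_calibration takes no time and is no camera call.
- env.finish_job(): hands the job in, once; it reports no verdict.
The state is a dict: "clock": time; "qpos": joint angles; "joint_vel": joint speeds; "joint_efforts": joint torques, N m; "ee_pos": TCP position; "tcp_rot": TCP orientation; "ft_force": force on the tool from outside, world axes, zero at the start; "torque": the same for the moment, N m; "grip_width": finger opening in m.
Only numpy, scipy, OpenCV 4.12 (cv2) and the standard library are available. Lean on these libraries where they do the work, as an engineer would, in place of code of your own. Each camera call takes 0.05 s, during which the arm holds its last target.

## Working session

There is one attempt and no reset: what is moved stays moved. The work goes in short steps, Python scripts to look and compute and a tool call to move; the robot and the scene stay as the last step left them, time stands still between calls to the robot, and variables do not carry over. Pictures are saved under pics/ and viewed, and the job is handed in when it is done.

Besides the shell and the picture viewer there is one more tool, called after "Emit:" in YAML: its name, and indented under it one key for each argument. arm_command: Moves the arm, as the interface text tells. Its arguments: {"type":"object","properties":{"travel":{"type":"array"},"dr":{"type":"array"},"fingers":{"type":"array"},"squeeze":{"type":"number"}},"required":["travel","dr","fingers"]}

```bash
mkdir -p pics
python3 - <<'E'
from plant import env
import cv2,numpy as np
np.set_printoptions(precision=4,suppress=True)
for n in("side","top"):
    im=env.camera(n); cv2.imwrite(f"pics/{n}0.png",im[:,:,::-1]); print(n,env.get_calibration(n))
print(env.read_state(), env.grasp_offset)
E
```

```text
side {'fx': 508.694486081198, 'fy': 508.694486081198, 'cx': 320.22401758013274, 'cy': 233.96487554408114, 'k1': -0.014897587125796497, 'xyz': array([-0.0455, -0.5221,  0.7874]), 'orientation': array([[ 0.7379,  0.4618, -0.4922],
       [-0.6747,  0.5239, -0.5199],
       [ 0.0177,  0.7157,  0.6982]])}
top {'fx': 444.2142080478713, 'fy': 444.2142080478713, 'cx': 319.5704440901799, 'cy': 238.1232206509876, 'k1': -0.08792975236806894, 'xyz': array([ 0.2302, -0.0576,  1.0283]), 'orientation': array([[ 0.151 ,  0.9682, -0.1995],
       [-0.9885,  0.1473, -0.0333],
       [-0.0028,  0.2022,  0.9793]])}
{'clock': 0.1, 'qpos': array([ 60.0972,   9.1092,  91.5664,   0.0013,  79.4241, -12.0357]), 'joint_vel': array([-0.0405, -0.0837, -0.1829,  0.038 ,  0.1361,  0.0349]), 'joint_efforts': array([ -0.0003, -39.6992, -33.2337,  -0.0003,   0.0042,  -0.    ]), 'ee_pos': array([0.1761, 0.5468, 0.2304]), 'tcp_rot': array([[-0.9518,  0.3068, -0.0009],
       [ 0.3068,  0.9518, -0.0015],
       [ 0.0004, -0.0017, -1.    ]]), 'ft_force': array([-0.1059, -0.2503,  0.5414]), 'torque': array([-0.002 ,  0.0143, -0.0185]), 'grip_width': 0.08521343648911113} 0.0187
```

View pics/side0.png

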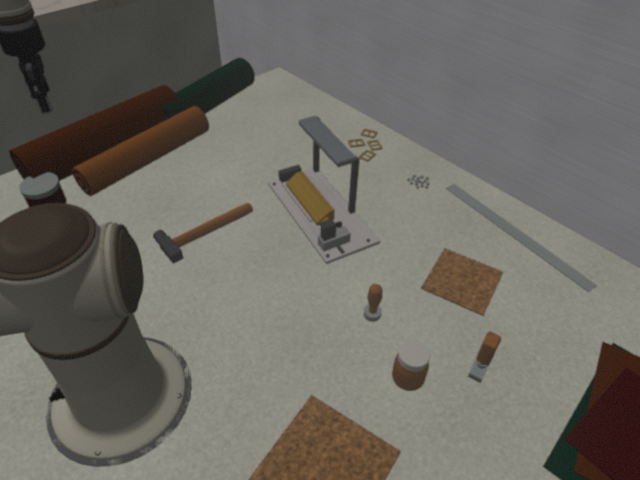

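View pics/top0.png

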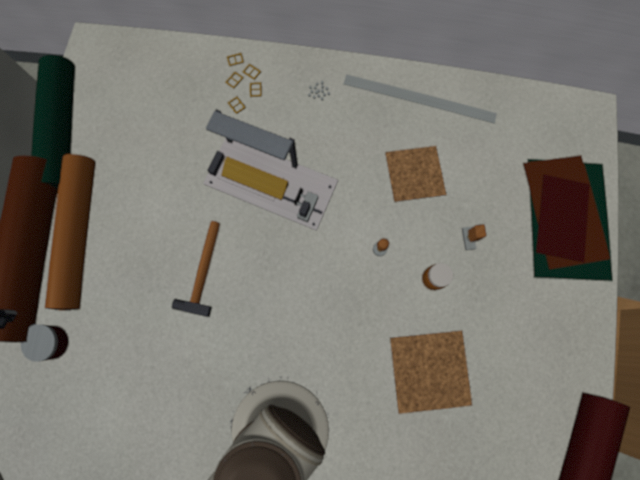

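Side: jig near (320,200), hone at (485,355), far mat (462,280), near mat (325,445). Top: jig at (270,180), hone at (473,236), mats at (416,173) and (430,372). Next I measure and zoom in.

```bash
cat > h.py <<'E'
import numpy as np,cv2
from plant import env
np.set_printoptions(precision=4,suppress=True)
def ray(n,u,v):
    c=env.get_calibration(n)
    x=(u-c['cx'])/c['fx'];y=(v-c['cy'])/c['fy']
    K=np.eye(3);d=np.array([c['k1'],0,0,0,0.])
    p=cv2.undistortPoints(np.array([[[x,y]]],float),K,d)[0,0]
    r=np.array(c['orientation'])@np.array([p[0],-p[1],-1.])
    return np.array(c['xyz']),r/np.linalg.norm(r)
def plane(n,u,v,z):
    o,r=ray(n,u,v); return o+r*(z-o[2])/r[2]
def two(us,ut):
    o1,r1=ray('side',*us);o2,r2=ray('top',*ut)
    A=np.stack([r1,-r2],1);s=np.linalg.lstsq(A,o2-o1,rcond=None)[0]
    a=o1+s[0]*r1;b=o2+s[1]*r2;return (a+b)/2,np.linalg.norm(a-b)
def proj(n,P):
    c=env.get_calibration(n);q=np.array(c['orientation']).T@(np.array(P)-c['xyz'])
    x=q[0]/-q[2];y=-q[1]/-q[2];k=1+c['k1']*(x*x+y*y)
    return np.array([c['cx']+c['fx']*x*k,c['cy']+c['fy']*y*k])
E
python3 - <<'E'
from h import *
s=cv2.imread('pics/side0.png');t=cv2.imread('pics/top0.png')
def crop(im,x0,y0,x1,y1,k,f): cv2.imwrite(f,cv2.resize(im[y0:y1,x0:x1],None,fx=k,fy=k,interpolation=cv2.INTER_CUBIC))
crop(t,195,100,345,235,5,'pics/tj.png');crop(s,260,110,390,265,3.8,'pics/sj.png')
crop(t,365,135,505,300,3.6,'pics/th.png');crop(s,350,240,510,400,3.7,'pics/sh.png')
for n,b in(('top',(380,130,450,210)),('top',(380,320,480,420)),('side',(410,240,510,320))):
    im=s if n=='side' else t
    x0,y0,x1,y1=b;hsv=cv2.cvtColor(im[y0:y1,x0:x1],cv2.COLOR_BGR2HSV)
    m=((hsv[...,1]>75)).astype(np.uint8)*255
    m=cv2.morphologyEx(m,cv2.MORPH_CLOSE,np.ones((5,5)));
    c=max(cv2.findContours(m,0,2)[0],key=cv2.contourArea)
    P=np.array([plane(n,u+x0,v+y0,.005)[:2] for u,v in c[:,0]])
    print(n,cv2.minAreaRect((P*1000).astype(np.float32)))
E
```

```text
top ((634.2361450195312, -228.93817138671875), (127.27485656738281, 127.17011260986328), 16.667842864990234)
top ((174.98394775390625, -314.94866943359375), (164.82130432128906, 165.6276092529297), 13.776938438415527)
side ((633.4619140625, -228.37158203125), (129.67874145507812, 127.8475341796875), 16.470792770385742)
```

View pics/tj.png

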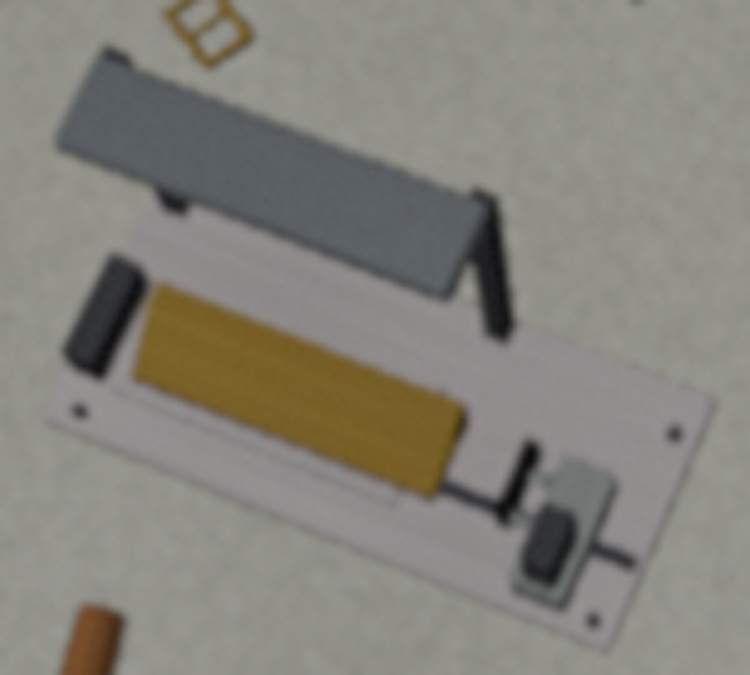

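View pics/sj.png

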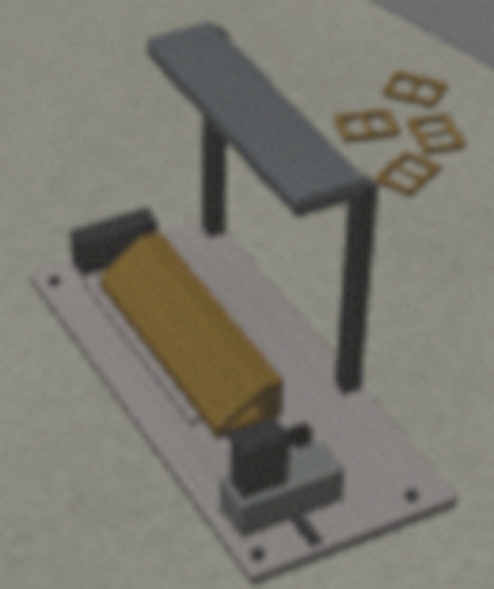

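View pics/th.png

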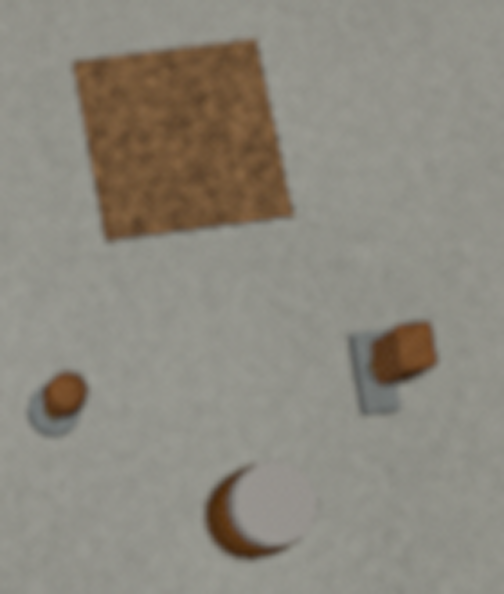

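View pics/sh.png

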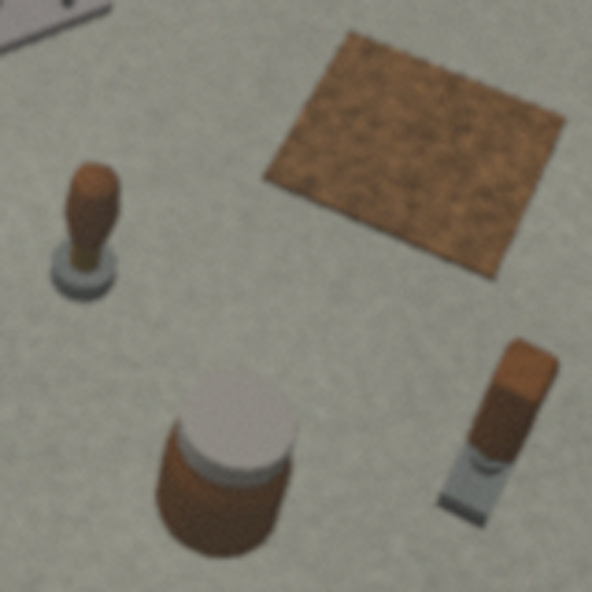

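Run:
```python
from h import *
T=lambda x,y:(195+x/5-.4,100+y/5-.4); S=lambda x,y:(260+x/3.8-.37,110+y/3.8-.37)
cor=[(80,-192),(-55,-192),(-55,108)]
tp=[plane('top',*T(*p),.010) for p in[(716,398),(608,648),(45,420)]]
sp=[plane('side',*S(*p),.010) for p in[(457,499),(253,574),(33,280)]]
def fit(J,W):
    J=np.array(J)/1000.;W=np.array(W)[:,:2]
    a=J-J.mean(0);b=W-W.mean(0)
    th=np.arctan2((a[:,0]*b[:,1]-a[:,1]*b[:,0]).sum(),(a*b).sum());R=np.array([[np.cos(th),-np.sin(th)],[np.sin(th),np.cos(th)]])
    o=W.mean(0)-R@J.mean(0);print('yaw',np.degrees(th),'o',o,'res mm',((W-(J@R.T+o))*1000).round(1).tolist());return R,o
fit(cor,tp);fit(cor,sp);R,o=fit(cor+cor,tp+sp)
def tojig(p): return (R.T@(p[:2]-o)*1000).round(1)
# lamp corners z .167 top: 
for p in[(108,50),(55,148),(447,298)]: print('lamp',tojig(plane('top',*T(*p),.165)))
# lug top z .073
print('lug corners top',[tojig(plane('top',*T(*p),.073)).tolist() for p in[(540,505),(575,510),(558,584),(525,575)]])
print('lug side',[tojig(plane('side',*S(*p),.073)).tolist() for p in[(232,433),(275,420),(287,432),(240,446)]])
# bar end: top edge z=.039 jig (29+10)
print('bar top',[tojig(plane('top',*T(*p),.039)).tolist() for p in[(160,288),(466,405)]],[tojig(plane('top',*T(*p),.018)).tolist() for p in[(135,378),(433,496)]])
H=lambda x,y:(365+x/3.6-.36,135+y/3.6-.36); HS=lambda x,y:(350+x/3.7-.36,240+y/3.7-.36)
f=[plane('top',*H(*p),.012) for p in[(349,333),(363,414),(398,410)]]
print('foot top',f,[np.linalg.norm(f[i]-f[i+1]) for i in(0,1)], 'ctr',(f[0]+f[2])/2,'ang x',np.degrees(np.arctan2(*(f[0]-f[1])[[1,0]])))
f=[plane('top',*H(*p),.090) for p in[(385,326),(431,320),(437,362),(393,375)]];print('handletop',np.array(f))
f=[plane('side',*HS(*p),.090) for p in[(517,340),(558,361),(547,404),(500,384)]];print('handletop side',np.array(f),np.mean(f,0))
f=[plane('side',*HS(*p),.012) for p in[(440,497),(486,517)]];print('foot side',np.array(f))
for nm,p,z in[('stamp',(53,413),.003),('jarlid',(272,505),.075)]: print(nm,plane('top',*H(*p),z))
```

```text
yaw -13.857593409236438 o [0.5564 0.1598] res mm [[-0.4, 1.2], [0.6, 1.5], [-0.2, -2.8]]
yaw -13.897508262832996 o [0.5551 0.1589] res mm [[-1.8, 2.1], [2.6, 4.3], [-0.8, -6.4]]
yaw -13.877366329109856 o [0.5557 0.1593] res mm [[0.3, 1.7], [1.3, 2.0], [0.4, -2.3], [-2.5, 1.7], [1.9, 3.8], [-1.4, -6.8]]
lamp [74.3 94.1]
lamp [24.7 95.2]
lamp [ 25.4 -86.1]
lug corners top [[-18.3, -142.5], [-14.4, -157.9], [-48.8, -164.2], [-50.6, -149.0]]
lug side [[-43.5, -142.0], [-17.7, -143.8], [-16.7, -155.1], [-44.6, -153.0]]
bar top [[20.5, 72.3], [22.1, -86.2]] [[-19.9, 71.4], [-19.4, -85.5]]
foot top [array([ 0.514 , -0.3515,  0.012 ]), array([ 0.4614, -0.3654,  0.012 ]), array([ 0.4675, -0.3881,  0.012 ])] [np.float64(0.05443157701220255), np.float64(0.02359668221903109)] ctr [ 0.4908 -0.3698  0.012 ] ang x 14.754894210161822
handletop [[ 0.5    -0.3506  0.09  ]
 [ 0.5081 -0.3787  0.09  ]
 [ 0.4825 -0.3843  0.09  ]
 [ 0.4703 -0.358   0.09  ]]
handletop side [[ 0.5001 -0.3587  0.09  ]
 [ 0.5043 -0.3775  0.09  ]
 [ 0.4815 -0.3869  0.09  ]
 [ 0.4748 -0.3671  0.09  ]] [ 0.4902 -0.3725  0.09  ]
foot side [[ 0.4599 -0.3669  0.012 ]
 [ 0.4672 -0.3874  0.012 ]]
stamp [ 0.4335 -0.1656  0.003 ]
jarlid [ 0.3832 -0.2961  0.075 ]
```

```bash
cat >> h.py <<'E'
from scipy.spatial.transform import Rotation as Ro
JY=np.radians(-13.88);JO=np.array([.556,.1595,0])
JR=Ro.from_euler('z',JY).as_matrix()
def jig(x,y,z): return JO+JR@np.array([x,y,z])/1000
def injig(p): return JR.T@(np.array(p)-JO)*1000
def downR(ang): # tool y at world angle deg, z down
    a=np.radians(ang);y=np.array([np.cos(a),np.sin(a),0]);z=np.array([0,0,-1.]);return np.stack([np.cross(y,z),y,z],1)
def plan(p1,R1,n,p0=None,R0=None):
    s=env.read_state();p0=s['ee_pos'] if p0 is None else p0;R0=s['tcp_rot'] if R0 is None else R0
    rv=Ro.from_matrix(R0.T@R1).as_rotvec();R=R0.copy();p=p0.copy();tr=[];dr=[]
    for i in range(n):
        want=p0+(p1-p0)*(i+1)/n
        t=np.round(R.T@(want-p)*1000,1);d=np.round(rv/n,3)
        p=p+R@t/1000;R=R@Ro.from_rotvec(d).as_matrix();tr.append(t.tolist());dr.append(d.tolist())
    print('travel',tr,'\ndr',dr,'\nend err mm',(p-p1)*1000,'deg',np.degrees(Ro.from_matrix(R.T@R1).magnitude()));return p,R
def st():
    s=env.read_state();print('t',s['clock'],'q',s['qpos'],'ee',s['ee_pos'],'injig',injig(s['ee_pos']),'F',s['ft_force'],'Fjig',JR.T@s['ft_force'],'w',s['grip_width']);return s
E
python3 - <<'E'
from h import *
print(jig(-31,-152,0))
plan(np.array([*jig(-31,-152,0)[:2],.20]),downR(76.12),11)
E
```

```text
[0.4894 0.0194 0.    ]
travel [[-41.8, -36.9, 2.8], [-41.6, -37.1, 2.8], [-41.4, -37.4, 2.8], [-41.1, -37.7, 2.8], [-41.0, -37.8, 2.9], [-40.7, -38.2, 2.8], [-40.4, -38.3, 2.8], [-40.3, -38.6, 2.8], [-40.0, -38.9, 2.8], [-39.7, -39.1, 2.8], [-39.6, -39.3, 2.8]] 
dr [[-0.0, -0.0, -0.006], [-0.0, -0.0, -0.006], [-0.0, -0.0, -0.006], [-0.0, -0.0, -0.006], [-0.0, -0.0, -0.006], [-0.0, -0.0, -0.006], [-0.0, -0.0, -0.006], [-0.0, -0.0, -0.006], [-0.0, -0.0, -0.006], [-0.0, -0.0, -0.006], [-0.0, -0.0, -0.006]] 
end err mm [0.0336 0.018  0.013 ] deg 0.22875339100107794
```

Emit:
arm_command:
  travel:
    - [-41.8,-36.9,1]
    - [-41.6,-37.1,1]
    - [-41.4,-37.4,1]
    - [-41.1,-37.7,1]
    - [-41,-37.8,1]
    - [-40.7,-38.2,1]
    - [-40.4,-38.3,2]
    - [-40.3,-38.6,2]
    - [-40,-38.9,2]
    - [-39.7,-39.1,2]
  dr:
    - [0,0,-0.007]
    - [0,0,-0.007]
    - [0,0,-0.007]
    - [0,0,-0.007]
    - [0,0,-0.007]
    - [0,0,-0.007]
    - [0,0,-0.007]
    - [0,0,-0.007]
    - [0,0,-0.007]
    - [0,0,-0.007]
  fingers: [1,1,1,1,1,1,1,1,1,1]
  squeeze: 40

```text
clock: 1.35
ee_pos: [0.4639, 0.0674, 0.217]
tcp_rot: [[-0.971, 0.24, -0.0], [0.24, 0.971, 0.0], [0.0, 0.0, -1.0]]
ft_force: [0.8, 0.4, 0.5]
grip_width: 0.0855
```

Run:
```python
from h import *
st()
plan(np.array([*jig(-31,-152,0)[:2],.11]),downR(76.12),3)
t=env.camera('top')[:,:,::-1];s=env.camera('side')[:,:,::-1]
a=cv2.resize(t[100:235,195:345],(660,594),interpolation=2);cv2.imwrite('pics/t1.png',a)
```

```text
t 1.35 q [ -6.5581  -6.4441 108.9364   0.0122  77.5163 -82.6996] ee [0.4639 0.0674 0.217 ] injig [ -67.3504 -111.4862  217.0088] F [0.7792 0.4446 0.4751] Fjig [0.6498 0.6186 0.4751] w 0.08553068626654739
travel [[-12.1, -13.5, 35.7], [-12.1, -13.5, 35.6], [-12.2, -13.5, 35.7]] 
dr [[0.0, -0.0, 0.0], [0.0, -0.0, 0.0], [0.0, -0.0, 0.0]] 
end err mm [ 0.0538  0.0339 -0.0052] deg 0.02396390315070852
```

Emit:
arm_command:
  travel:
    - [-12,-13.5,35]
    - [-12,-13.5,35]
    - [-12,-13.5,37]
    - [0,0,0]
  dr:
    - [0,0,0]
    - [0,0,0]
    - [0,0,0]
    - [0,0,0]
  fingers: [1,1,1,1]

```text
clock: 1.95
ee_pos: [0.4859, 0.0217, 0.1073]
tcp_rot: [[-0.971, 0.24, -0.007], [0.24, 0.971, 0.002], [0.007, -0.0, -1.0]]
ft_force: [0.6, 0.1, 0.3]
grip_width: 0.0851
```

Run:
```python
from h import *
st()
s=env.camera('side')[:,:,::-1];t=env.camera('top')[:,:,::-1]
cv2.imwrite('pics/s2.png',np.hstack([cv2.resize(s[110:265,260:390],(400,477),interpolation=2),cv2.resize(t[120:240,260:360],(400,477),interpolation=2)]))
```

```text
t 1.95 q [-11.7174   4.13   111.8129   0.0091  64.4833 -87.8094] ee [0.4859 0.0217 0.1073] injig [ -34.9792 -150.5745  107.33  ] F [0.5782 0.1155 0.3491] Fjig [0.5336 0.2508 0.3491] w 0.08506051629215043
```

View pics/s2.png

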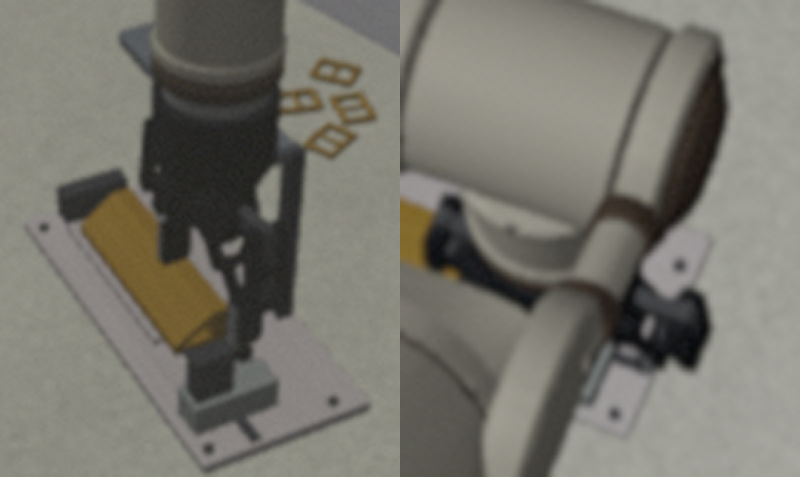

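Emit:
arm_command:
  travel:
    - [-2,0,20]
    - [-2,0,20]
    - [0,0,20]
    - [0,0,0]
    - [0,0,0]
    - [0,0,0]
    - [0,0,0]
    - [0,0,0]
  dr:
    - [0,0,0]
    - [0,0,0]
    - [0,0,0]
    - [0,0,0]
    - [0,0,0]
    - [0,0,0]
    - [0,0,0]
    - [0,0,0]
  fingers: [1,1,1,0.5,0.3,0,0,0]

```text
clock: 3.05
ee_pos: [0.4933, 0.0203, 0.0515]
tcp_rot: [[-0.971, 0.24, 0.001], [0.24, 0.971, 0.0], [-0.001, 0.0, -1.0]]
ft_force: [-1.4, 0.8, 6.0]
grip_width: 0.017
```

Run:
```python
from h import *
st()
```

```text
t 3.05 q [-11.7142  10.1086 112.6322   0.0302  57.178  -87.8518] ee [0.4933 0.0203 0.0515] injig [ -27.4754 -150.1732   51.458 ] F [-1.443   0.7506  5.9808] Fjig [-1.5809  0.3825  5.9808] w 0.016984189379315163
```

Emit:
arm_command:
  travel:
    - [0,4,0]
    - [0,4,0]
    - [0,4,0]
    - [0,4,0]
    - [0,4,0]
    - [0,0,0]
  dr:
    - [0,0,0]
    - [0,0,0]
    - [0,0,0]
    - [0,0,0]
    - [0,0,0]
    - [0,0,0]
  fingers: [0,0,0,0,0,0]

```text
clock: 3.8
ee_pos: [0.4977, 0.0377, 0.0515]
tcp_rot: [[-0.971, 0.239, 0.0], [0.239, 0.971, -0.004], [-0.001, -0.004, -1.0]]
ft_force: [-4.3, -7.8, 7.5]
grip_width: 0.0172
```

Run:
```python
from h import *
st()
```

```text
t 3.8 q [ -9.4339  10.9168 111.6862  -0.2426  57.3607 -85.4616] ee [0.4977 0.0377 0.0515] injig [ -27.3853 -132.1864   51.4555] F [-4.3331 -7.8058  7.4844] Fjig [-2.3341 -8.6174  7.4844] w 0.0171793506864332
```

Emit:
arm_command:
  travel:
    - [0,4,0]
    - [0,4,0]
    - [0,4,0]
    - [0,4,0]
    - [0,3,0]
    - [0,0,0]
  dr:
    - [0,0,0]
    - [0,0,0]
    - [0,0,0]
    - [0,0,0]
    - [0,0,0]
    - [0,0,0]
  fingers: [0,0,0,0,0,0]

```text
clock: 4.55
ee_pos: [0.5023, 0.0558, 0.0515]
tcp_rot: [[-0.971, 0.239, -0.0], [0.239, 0.971, -0.004], [-0.001, -0.004, -1.0]]
ft_force: [-4.9, -11.0, 7.3]
grip_width: 0.0177
```

Run:
```python
from h import *
st()
s=env.camera('side')[:,:,::-1]
cv2.imwrite('pics/s3.png',cv2.resize(s[130:260,260:390],(600,600),interpolation=2))
```

```text
t 4.55 q [ -7.2355  11.7686 110.6773  -0.2892  57.5252 -83.2402] ee [0.5023 0.0558 0.0515] injig [ -27.2797 -113.5763   51.4582] F [ -4.85   -10.9626   7.2974] Fjig [ -2.0786 -11.806    7.2974] w 0.017747762745783175
```

View pics/s3.png

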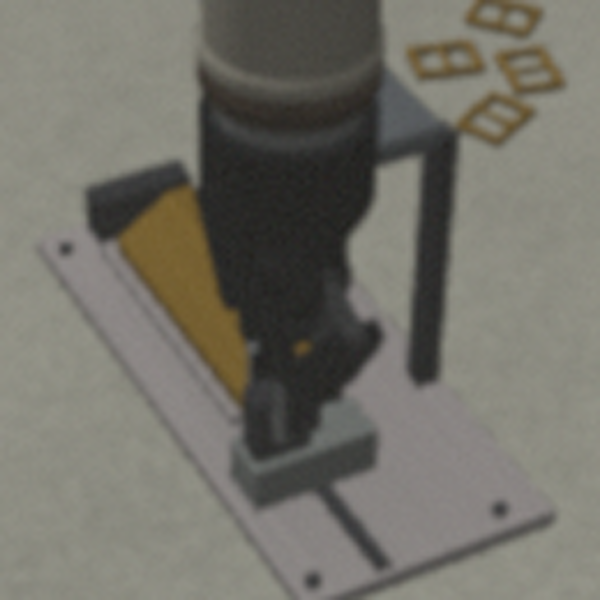

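Emit:
arm_command:
  travel:
    - [0,2,0]
    - [0,1,0]
    - [0,0,0]
  dr:
    - [0,0,0]
    - [0,0,0]
    - [0,0,0]
  fingers: [0,0,0]

```text
clock: 4.97
ee_pos: [0.5029, 0.0584, 0.0515]
tcp_rot: [[-0.971, 0.239, -0.0], [0.239, 0.971, -0.005], [-0.001, -0.005, -1.0]]
ft_force: [-5.1, -11.3, 7.9]
grip_width: 0.0173
```

Run:
```python
from h import *
st()
```

```text
t 4.975 q [ -6.9089  11.9065 110.5134  -0.3155  57.5587 -82.8947] ee [0.5029 0.0584 0.0515] injig [ -27.2623 -110.871    51.4555] F [ -5.1472 -11.3316   7.8782] Fjig [ -2.2785 -12.2355   7.8782] w 0.017347970211070315
```

Emit:
arm_command:
  travel:
    - [0,2,0]
    - [0,1,0]
    - [0,0,0]
  dr:
    - [0,0,0]
    - [0,0,0]
    - [0,0,0]
  fingers: [0,0,0]

```text
clock: 5.35
ee_pos: [0.5037, 0.0613, 0.0515]
tcp_rot: [[-0.971, 0.239, -0.0], [0.239, 0.971, -0.005], [-0.001, -0.005, -1.0]]
ft_force: [-3.8, -11.1, 7.2]
grip_width: 0.0172
```

Run:
```python
from h import *
st()
```

```text
t 5.35 q [ -6.5591  12.0502 110.3413  -0.316   57.5881 -82.5476] ee [0.5037 0.0613 0.0515] injig [ -27.2634 -107.842    51.459 ] F [ -3.8022 -11.0775   7.249 ] Fjig [ -1.0338 -11.6662   7.249 ] w 0.017164214272852443
```

Emit:
arm_command:
  travel:
    - [0,1,0]
    - [0,1,0]
    - [0,0,0]
  dr:
    - [0,0,0]
    - [0,0,0]
    - [0,0,0]
  fingers: [0,0,0]

```text
clock: 5.72
ee_pos: [0.5042, 0.0632, 0.0515]
tcp_rot: [[-0.971, 0.239, -0.0], [0.239, 0.971, -0.005], [-0.001, -0.005, -1.0]]
ft_force: [-4.8, -11.3, 8.7]
grip_width: 0.0168
```

Run:
```python
from h import *
st()
```

```text
t 5.725 q [ -6.3324  12.1454 110.2276  -0.3181  57.6047 -82.3177] ee [0.5042 0.0632 0.0515] injig [ -27.246  -105.8795   51.4585] F [ -4.8376 -11.3372   8.6922] Fjig [ -1.9767 -12.1666   8.6922] w 0.016834028396728064
```

Emit:
arm_command:
  travel:
    - [0,1,0]
    - [0,1,0]
    - [0,0,0]
  dr:
    - [0,0,0]
    - [0,0,0]
    - [0,0,0]
  fingers: [0,0,0]

```text
clock: 6.1
ee_pos: [0.5046, 0.0651, 0.0515]
tcp_rot: [[-0.971, 0.239, -0.0], [0.239, 0.971, -0.005], [-0.001, -0.005, -1.0]]
ft_force: [-4.4, -11.5, 7.4]
grip_width: 0.0176
```

Run:
```python
from h import *
st()
s=env.camera('side')[:,:,::-1]
cv2.imwrite('pics/s4.png',cv2.resize(s[130:260,260:390],(600,600),interpolation=2))
```

```text
t 6.1 q [ -6.1072  12.2447 110.1095  -0.3331  57.6276 -82.09  ] ee [0.5046 0.0651 0.0515] injig [ -27.2287 -103.9847   51.4525] F [ -4.3898 -11.5002   7.3951] Fjig [ -1.5028 -12.2175   7.3951] w 0.017566458822729926
```

View pics/s4.png

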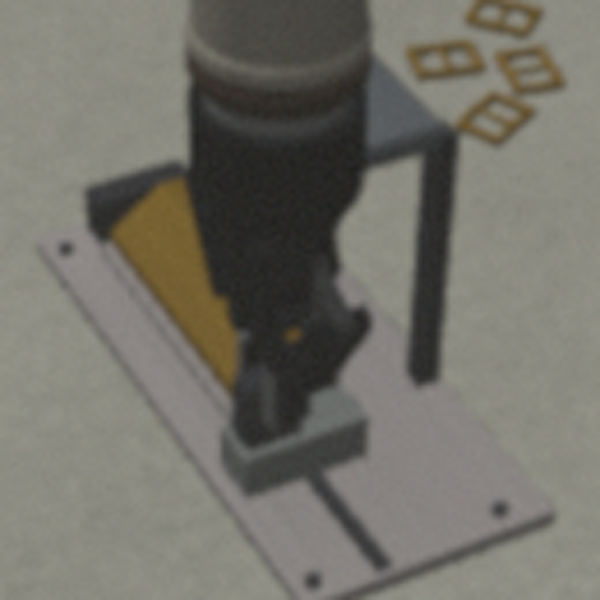

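Emit:
arm_command:
  travel:
    - [0,1,0]
    - [0,1,0]
    - [0,0,0]
  dr:
    - [0,0,0]
    - [0,0,0]
    - [0,0,0]
  fingers: [0,0,0]

```text
clock: 6.52
ee_pos: [0.505, 0.0667, 0.0514]
tcp_rot: [[-0.971, 0.239, -0.001], [0.239, 0.971, -0.006], [-0.001, -0.005, -1.0]]
ft_force: [-6.2, -13.2, 8.5]
grip_width: 0.0173
```

Run:
```python
from h import *
st()
```

```text
t 6.525 q [ -5.8971  12.3405 109.9964  -0.3763  57.6625 -81.8589] ee [0.505  0.0667 0.0514] injig [ -27.2528 -102.3518   51.441 ] F [ -6.2208 -13.2058   8.4775] Fjig [ -2.8712 -14.3125   8.4775] w 0.01727971835071562
```

Emit:
arm_command:
  travel:
    - [0,1,0]
    - [0,0,0]
  dr:
    - [0,0,0]
    - [0,0,0]
  fingers: [0,0]

```text
clock: 6.78
ee_pos: [0.5052, 0.0674, 0.0514]
tcp_rot: [[-0.971, 0.239, -0.001], [0.239, 0.971, -0.006], [-0.001, -0.006, -1.0]]
ft_force: [-5.1, -13.9, 9.0]
grip_width: 0.0175
```

Run:
```python
from h import *
st()
s=env.camera('side')[:,:,::-1]
cv2.imwrite('pics/s5.png',cv2.resize(s[130:260,260:390],(600,600),interpolation=2))
a=cv2.imread('pics/s4.png').astype(int);b=cv2.imread('pics/s5.png').astype(int)
```

```text
t 6.775 q [ -5.7921  12.3881 109.9398  -0.4022  57.6775 -81.7445] ee [0.5052 0.0674 0.0514] injig [ -27.2497 -101.5523   51.4384] F [ -5.1334 -13.8661   9.028 ] Fjig [ -1.6572 -14.6927   9.028 ] w 0.017481186274343138
```

View pics/s5.png

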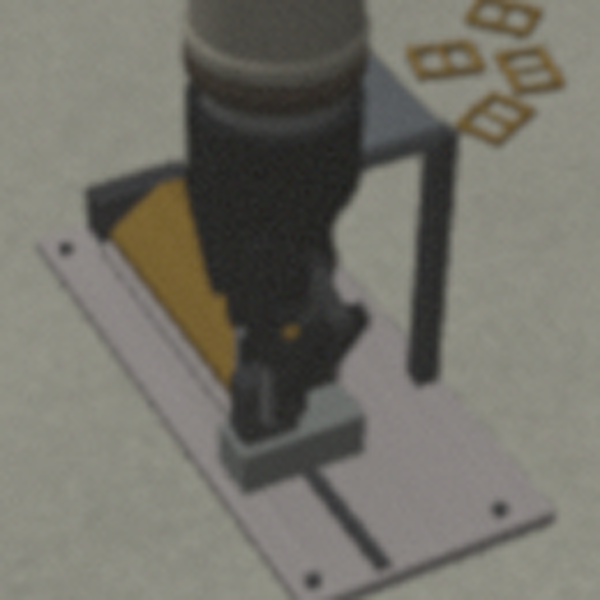

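Emit:
arm_command:
  travel:
    - [0,1,0]
    - [0,1,0]
    - [0,0,0]
    - [0,0,0]
  dr:
    - [0,0,0]
    - [0,0,0]
    - [0,0,0]
    - [0,0,0]
  fingers: [0,0,0,0]

```text
clock: 7.32
ee_pos: [0.5056, 0.0691, 0.0515]
tcp_rot: [[-0.971, 0.239, -0.001], [0.239, 0.971, -0.006], [-0.001, -0.006, -1.0]]
ft_force: [-5.9, -16.0, 9.5]
grip_width: 0.0172
```

Run:
```python
from h import *
st()
```

```text
t 7.325 q [ -5.5811  12.4847 109.8217  -0.439   57.7082 -81.5163] ee [0.5056 0.0691 0.0515] injig [-27.2179 -99.8695  51.4545] F [ -5.8609 -16.0495   9.5048] Fjig [ -1.8397 -16.9869   9.5048] w 0.017244793695673798
```

Emit:
arm_command:
  travel:
    - [0,-1,0]
    - [0,-1,0]
    - [0,0,0]
  dr:
    - [0,0,0]
    - [0,0,0]
    - [0,0,0]
  fingers: [0,0,0]

```text
clock: 7.7
ee_pos: [0.5056, 0.069, 0.0515]
tcp_rot: [[-0.971, 0.24, 0.001], [0.24, 0.971, -0.003], [-0.001, -0.003, -1.0]]
ft_force: [-2.5, -7.0, 7.0]
grip_width: 0.017
```

Run:
```python
from h import *
st()
```

```text
t 7.7 q [ -5.7212  12.3937 109.9272  -0.1891  57.6179 -81.751 ] ee [0.5056 0.069  0.0515] injig [-27.1941 -99.9545  51.476 ] F [-2.4823 -6.9608  6.9956] Fjig [-0.74   -7.3531  6.9956] w 0.017022508691170633
```

Emit:
arm_command:
  travel:
    - [0,-1.4,0]
    - [0,0,0]
    - [0,0,0]
    - [0,0,0]
    - [0,0,0]
  dr:
    - [0,0,0]
    - [0,0,0]
    - [0,0,0]
    - [0,0,0]
    - [0,0,0]
  fingers: [0,0,0.3,0.6,0.8]

```text
clock: 8.32
ee_pos: [0.5045, 0.0694, 0.0501]
tcp_rot: [[-0.971, 0.239, -0.0], [0.239, 0.971, 0.0], [0.0, -0.0, -1.0]]
ft_force: [0.0, 0.6, -0.0]
grip_width: 0.0614
```

Run:
```python
from h import *
st()
# retreat up then to hone grasp
```

```text
t 8.325 q [ -5.7829  12.4148 110.0893   0.003   57.5192 -81.9336] ee [0.5045 0.0694 0.0501] injig [-28.4315 -99.7966  50.125 ] F [ 0.0486  0.6057 -0.0295] Fjig [-0.0982  0.5997 -0.0295] w 0.06144393361336249
```

Emit:
arm_command:
  travel:
    - [0,0,-40]
    - [0,0,-55]
    - [0,0,-55]
  dr:
    - [0,0,0]
    - [0,0,0]
    - [0,0,0]
  fingers: [1,1,1]

```text
clock: 8.7
ee_pos: [0.5042, 0.0695, 0.2016]
tcp_rot: [[-0.971, 0.239, -0.001], [0.239, 0.971, 0.0], [0.001, -0.0, -1.0]]
ft_force: [1.5, -0.4, -0.0]
grip_width: 0.0853
```

Run:
```python
from h import *
st()
plan(np.array([.4905,-.371,.20]),downR(14.7),9)
```

```text
t 8.7 q [ -5.7806   0.658  103.9018  -0.0005  75.4821 -81.9323] ee [0.5042 0.0695 0.2016] injig [-28.7098 -99.8324 201.6127] F [ 1.5011 -0.4021 -0.0048] Fjig [ 1.5537 -0.0303 -0.0048] w 0.08529796389146571
travel [[-10.2, -47.9, 0.2], [-15.9, -46.3, 0.2], [-21.2, -44.1, 0.1], [-26.4, -41.3, 0.2], [-31.0, -37.9, 0.2], [-35.3, -33.9, 0.2], [-39.1, -29.5, 0.1], [-42.3, -24.6, 0.2], [-45.0, -19.4, 0.2]] 
dr [[-0.0, -0.0, 0.119], [-0.0, -0.0, 0.119], [-0.0, -0.0, 0.119], [-0.0, -0.0, 0.119], [-0.0, -0.0, 0.119], [-0.0, -0.0, 0.119], [-0.0, -0.0, 0.119], [-0.0, -0.0, 0.119], [-0.0, -0.0, 0.119]] 
end err mm [ 0.0522 -0.0173 -0.006 ] deg 0.09753796976804058
```

Emit:
arm_command:
  travel:
    - [-10.2,-47.9,0.2]
    - [-15.9,-46.3,0.2]
    - [-21.2,-44.1,0.2]
    - [-26.4,-41.3,0.2]
    - [-31,-37.9,0.2]
    - [-35.3,-33.9,0.2]
    - [-39.1,-29.5,0.2]
    - [-42.3,-24.6,0.2]
    - [-45,-19.4,0.2]
    - [0,0,0]
  dr:
    - [0,0,0.119]
    - [0,0,0.119]
    - [0,0,0.119]
    - [0,0,0.119]
    - [0,0,0.119]
    - [0,0,0.119]
    - [0,0,0.119]
    - [0,0,0.119]
    - [0,0,0.119]
    - [0,0,0]
  fingers: [1,1,1,1,1,1,1,1,1,1]

```text
clock: 9.95
ee_pos: [0.4901, -0.3741, 0.198]
tcp_rot: [[-0.251, 0.968, -0.0], [0.968, 0.251, -0.0], [-0.0, -0.0, -1.0]]
ft_force: [-0.6, 0.9, 0.4]
grip_width: 0.085
```

Run:
```python
from h import *
st()
plan(np.array([.4905,-.371,.11]),downR(14.7),2)
t=env.camera('top')[:,:,::-1];s=env.camera('side')[:,:,::-1]
cv2.imwrite('pics/t6.png',t);cv2.imwrite('pics/s6.png',s)
cv2.imwrite('pics/s6c.png',np.hstack([cv2.resize(s[110:260,260:390],(400,461),interpolation=2),cv2.resize(t[140:240,195:325],(400,308),interpolation=2)[:,:].repeat(1,0) if 0 else cv2.resize(t[130:280,195:325],(400,461),interpolation=2)]))
cv2.imwrite('pics/s6h.png',s[240:420,380:580].repeat(3,0).repeat(3,1))
```

```text
t 9.95 q [-48.5528  16.5888  86.5319  -0.0336  76.8767 -63.0906] ee [ 0.4901 -0.3741  0.198 ] injig [  64.0285 -533.8377  197.9568] F [-0.565   0.9401  0.3756] Fjig [-0.7741  0.7771  0.3756] w 0.08497244527772493
travel [[1.5, 0.6, 44.0], [1.4, 0.6, 44.0]] 
dr [[-0.0, 0.0, -0.001], [-0.0, 0.0, -0.001]] 
end err mm [-0.0062 -0.0371 -0.0447] deg 0.05167888196502069
```

View pics/s6c.png

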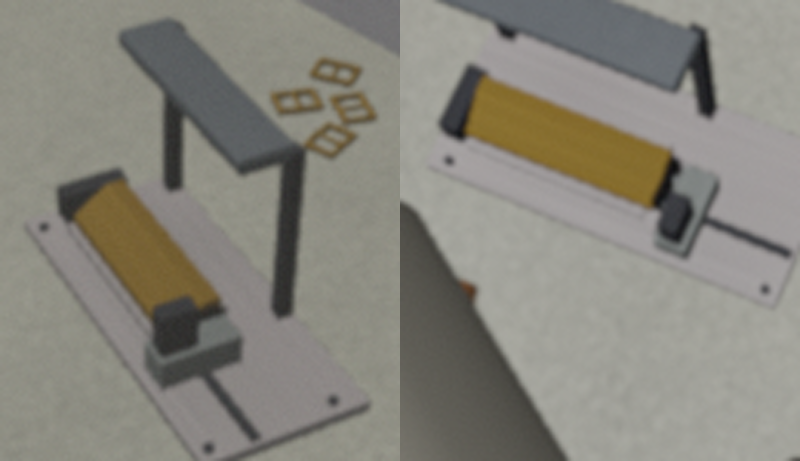

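View pics/s6h.png

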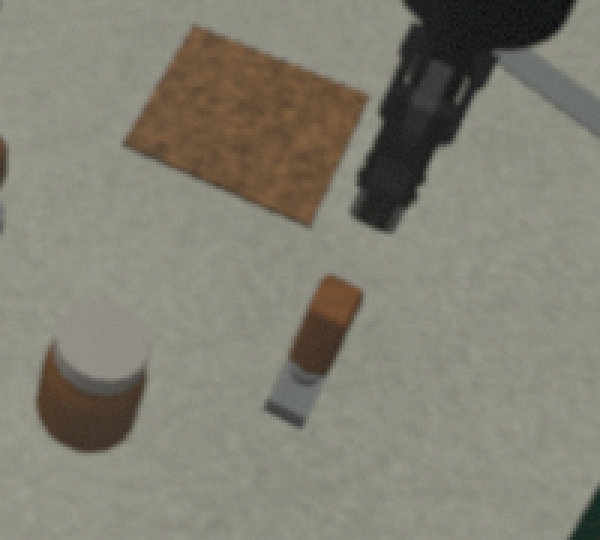

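Run:
```python
from h import *
t=cv2.imread('pics/t6.png');s=cv2.imread('pics/s6.png')
for n,im,b in(('top',t,(200,140,310,230)),('side',s,(270,150,350,235))):
    x0,y0,x1,y1=b;hsv=cv2.cvtColor(im[y0:y1,x0:x1],cv2.COLOR_BGR2HSV)
    m=((hsv[...,1]>130)).astype(np.uint8)*255
    m=cv2.resize(m,None,fx=4,fy=4,interpolation=cv2.INTER_CUBIC);m=(m>127).astype(np.uint8)
    c=max(cv2.findContours(m,0,2)[0],key=cv2.contourArea)
    h=cv2.convexHull(c);e=cv2.approxPolyDP(h,6,True)[:,0]/4.+[x0,y0]-.37
    print(n)
    for p in e: print(p.round(1),'z39',injig(plane(n,*p,.039))[:2].round(1),'z18',injig(plane(n,*p,.018))[:2].round(1))
# expected pixels for jig corner/lug
print(proj('top',jig(-30,-100,73)),proj('side',jig(-30,-100,73)))
```

```text
top
[222.1 154.6] z39 [22.1 84.9] z18 [28.2 92.8]
[281.1 178.6] z39 [ 20.3 -70. ] z18 [ 26.4 -65.4]
[282.4 183.1] z39 [ 11.3 -77.2] z18 [ 17.2 -72.7]
[277.4 196.1] z39 [-22.2 -79.1] z18 [-17.1 -74.7]
[215.9 173.4] z39 [-26.3  78.3] z18 [-21.2  86.1]
side
[285.6 177.9] z39 [-23.7  66.9] z18 [-12.6  91.4]
[299.1 168.6] z39 [21.1 84.5] z18 [ 33.5 109.5]
[329.4 206.1] z39 [ 18.7 -69.6] z18 [ 31.1 -48.9]
[327.1 208.4] z39 [ 10.6 -73.9] z18 [ 22.7 -53.4]
[306.9 210.4] z39 [-32.4 -59.1] z18 [-21.6 -38.2]
[284.6 181.1] z39 [-31.1  56.8] z18 [-20.2  81.1]
[283.041  198.1502] [316.8098 209.4096]
```

Run:
```python
from h import *
t0=cv2.imread('pics/top0.png');t=cv2.imread('pics/t6.png')
a=cv2.resize(t0[180:225,275:335],None,fx=8,fy=8,interpolation=2)
b=cv2.resize(t[170:215,260:320],None,fx=8,fy=8,interpolation=2)
cv2.imwrite('pics/lug.png',cv2.convertScaleAbs(np.vstack([a,b])[:600],alpha=1.6)) if 0 else cv2.imwrite('pics/lug.png',cv2.resize(cv2.convertScaleAbs(np.hstack([a,b]),alpha=1.8),(800,300)))
```

```text
(no output)
```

View pics/lug.png

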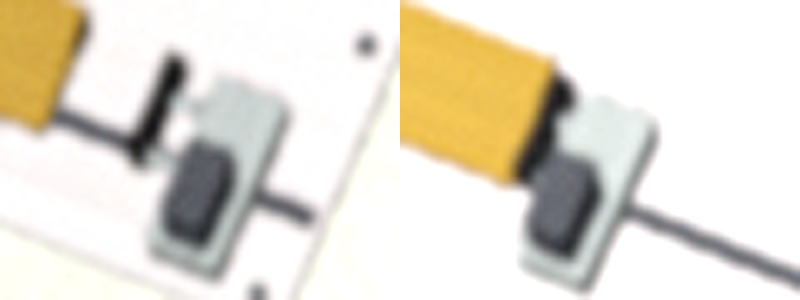

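Run:
```python
from h import *
k=6.667
L=lambda x,y:(275+x/k-.43,180+y/k-.43);Rr=lambda x,y:(260+(x-400)/k-.43,170+y/k-.43)
print('lug',injig(plane('top',*L(202,185),.073)),injig(plane('top',*Rr(568,192),.073)))
print('carr back edge',[injig(plane('top',*p,.036))[:2] for p in(L(289,105),L(217,278),Rr(656,138),Rr(588,288))])
print('pad face top L', [injig(plane('top',*p,.032))[:2] for p in (L(165,55),L(130,150))])
print('bar end', [injig(plane('top',*p,.018))[:2] for p in (L(45,130),Rr(517,185))])
```

```text
lug [ -30.9062 -153.5372   73.    ] [ -28.9873 -103.7874   73.    ]
carr back edge [array([  16.453 , -165.0671]), array([ -50.508 , -166.0512]), array([   9.9925, -117.2691]), array([ -49.0016, -116.8674])]
pad face top L [array([  17.8449, -117.1404]), array([ -18.8415, -119.4984])]
bar end [array([-20.1531, -86.257 ]), array([-19.9995, -75.299 ])]
```

Emit:
arm_command:
  travel:
    - [1.5,0.5,44]
    - [1.5,0.5,44]
    - [0,0,34]
    - [0,0,34]
    - [0,0,0]
    - [0,0,0]
  dr:
    - [0,0,0]
    - [0,0,0]
    - [0,0,0]
    - [0,0,0]
    - [0,0,0]
    - [0,0,0]
  fingers: [1,1,1,1,1,0.7]
  squeeze: 70

```text
clock: 10.8
ee_pos: [0.4921, -0.3679, 0.0441]
tcp_rot: [[-0.256, 0.967, 0.001], [0.967, 0.256, -0.001], [-0.002, 0.001, -1.0]]
ft_force: [-0.5, -0.5, 0.4]
grip_width: 0.0699
```

Run:
```python
from h import *
st()
t=env.camera('top')[:,:,::-1];s=env.camera('side')[:,:,::-1]
cv2.imwrite('pics/s7.png',np.hstack([cv2.resize(s[270:400,420:550],(400,400),interpolation=2),cv2.resize(t[170:300,410:540],(400,400),interpolation=2)]))
```

```text
t 10.8 q [-48.0377  26.4107  92.6614   0.0051  60.8106 -62.8953] ee [ 0.4921 -0.3679  0.0441] injig [  64.5267 -527.3606   44.1308] F [-0.4916 -0.4748  0.4219] Fjig [-0.3633 -0.5788  0.4219] w 0.06987651285480549
```

View pics/s7.png

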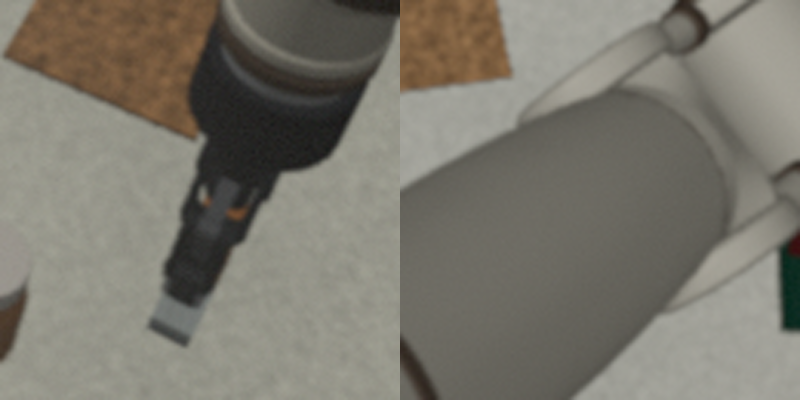

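Emit:
arm_command:
  travel:
    - [0,0,0]
    - [0,0,0]
    - [0,0,0]
    - [0,0,0]
    - [0,0,0]
  dr:
    - [0,0,0]
    - [0,0,0]
    - [0,0,0]
    - [0,0,0]
    - [0,0,0]
  fingers: [0.5,0.3,0.2,0,0]

```text
clock: 11.52
ee_pos: [0.4916, -0.3684, 0.0429]
tcp_rot: [[-0.255, 0.967, 0.001], [0.967, 0.255, -0.001], [-0.001, 0.001, -1.0]]
ft_force: [0.9, -1.1, 2.3]
grip_width: 0.0291
```

Run:
```python
from h import *
st()
```

```text
t 11.525 q [-48.106   26.5183  92.6726   0.006   60.7319 -62.8851] ee [ 0.4916 -0.3684  0.0429] injig [  64.0986 -527.9321   42.9161] F [ 0.896  -1.1341  2.2947] Fjig [ 1.1419 -0.8861  2.2947] w 0.0290834549376985
```

```bash
cat >> h.py <<'E'
t35=np.radians(35);c35,s35=np.cos(t35),np.sin(t35)
TR=JR@np.array([[-c35,0,s35],[0,1,0],[-s35,0,-c35]])
BX,BY=0.5,8.8; LS=42.9
def tcp_for(yb,h,up=0): # h mm above face along normal
    return jig(BX-7-s35*(LS+h)+c35*up,BY+yb,28.5+c35*(LS+h)+s35*up)
def sole(s,L=None): # sole point by pose -> bar y, slope x, normal height
    L=LS if L is None else L
    p=injig(s['ee_pos'])+L*(JR.T@s['tcp_rot'][:,2])
    d=p-np.array([BX-7,BY,28.5]); return np.array([d[1],d[0]*c35+d[2]*s35,-d[0]*s35+d[2]*c35])
E
python3 - <<'E'
from h import *
s=env.read_state();print(np.linalg.det(TR))
p1=np.array([.4916,-.3684,.24]);R1=downR(14.7)
print(tcp_for(-47,60),tcp_for(-47,110))
via=tcp_for(-47,60)+[-.02,0,.09];print(via)
p,R=plan(via,TR,12,p1,s['tcp_rot'])
E
```

```text
1.0
[0.4832 0.1381 0.1128] [0.4554 0.145  0.1537]
[0.4632 0.1381 0.2028]
travel [[41.4, 8.5, 3.1], [40.7, 11.9, 1.4], [39.5, 15.4, -0.0], [38.0, 18.7, -1.4], [36.1, 22.0, -2.5], [34.0, 25.1, -3.5], [31.6, 28.0, -4.3], [28.8, 30.7, -4.8], [25.8, 33.2, -5.3], [22.6, 35.5, -5.5], [19.2, 37.3, -5.4], [15.7, 39.1, -5.2]] 
dr [[-0.027, -0.046, -0.086], [-0.027, -0.046, -0.086], [-0.027, -0.046, -0.086], [-0.027, -0.046, -0.086], [-0.027, -0.046, -0.086], [-0.027, -0.046, -0.086], [-0.027, -0.046, -0.086], [-0.027, -0.046, -0.086], [-0.027, -0.046, -0.086], [-0.027, -0.046, -0.086], [-0.027, -0.046, -0.086], [-0.027, -0.046, -0.086]] 
end err mm [0.0109 0.0186 0.0013] deg 0.29130777229496735
```

Emit:
arm_command:
  travel:
    - [0,0,-20]
    - [0,0,-40]
    - [0,0,-50]
    - [0,0,-50]
    - [0,0,-37]
  dr:
    - [0,0,0]
    - [0,0,0]
    - [0,0,0]
    - [0,0,0]
    - [0,0,0]
  fingers: [0,0,0,0,0]

```text
clock: 12.15
ee_pos: [0.4911, -0.3679, 0.2428]
tcp_rot: [[-0.255, 0.967, 0.001], [0.967, 0.255, -0.001], [-0.002, 0.001, -1.0]]
ft_force: [-0.2, 0.4, -2.4]
grip_width: 0.0294
```

Emit:
arm_command:
  travel:
    - [41.4,8.5,3.1]
    - [40.7,11.9,1.4]
    - [39.5,15.4,0]
    - [38,18.7,-1.4]
    - [36.1,22,-2.5]
    - [34,25.1,-3.5]
    - [31.6,28,-4.3]
    - [28.8,30.7,-4.8]
    - [25.8,33.2,-5.3]
    - [22.6,35.5,-5.5]
  dr:
    - [-0.027,-0.046,-0.086]
    - [-0.027,-0.046,-0.086]
    - [-0.027,-0.046,-0.086]
    - [-0.027,-0.046,-0.086]
    - [-0.027,-0.046,-0.086]
    - [-0.027,-0.046,-0.086]
    - [-0.027,-0.046,-0.086]
    - [-0.027,-0.046,-0.086]
    - [-0.027,-0.046,-0.086]
    - [-0.027,-0.046,-0.086]
  fingers: [0,0,0,0,0,0,0,0,0,0]

```text
clock: 13.4
ee_pos: [0.4664, 0.0555, 0.209]
tcp_rot: [[-0.786, 0.406, 0.466], [0.373, 0.913, -0.165], [-0.493, 0.044, -0.869]]
ft_force: [0.5, 0.5, -1.7]
grip_width: 0.0293
```

Run:
```python
from h import *
s=st()
plan(tcp_for(-47,60)+[-.02,0,.09],TR,4)
```

```text
t 13.4 q [ -2.4704 -26.8902 130.3949 -11.1814  48.4952 -62.4857] ee [0.4664 0.0555 0.209 ] injig [ -62.0781 -122.4687  208.9641] F [ 0.5358  0.5478 -1.6505] Fjig [ 0.3888  0.6604 -1.6505] w 0.02929888600369358
travel [[9.1, 18.5, -2.4], [8.2, 18.8, -2.4], [7.4, 19.3, -2.3], [6.4, 19.6, -2.2]] 
dr [[-0.014, -0.023, -0.043], [-0.014, -0.023, -0.043], [-0.014, -0.023, -0.043], [-0.014, -0.023, -0.043]] 
end err mm [0.0421 0.0205 0.0353] deg 0.08730932237784322
```

Emit:
arm_command:
  travel:
    - [9.1,18.5,-2.4]
    - [8.2,18.8,-2.4]
    - [7.4,19.3,-2.3]
    - [6.4,19.6,-2.2]
    - [0,0,0]
  dr:
    - [-0.014,-0.023,-0.043]
    - [-0.014,-0.023,-0.043]
    - [-0.014,-0.023,-0.043]
    - [-0.014,-0.023,-0.043]
    - [0,0,0]
  fingers: [0,0,0,0,0]

```text
clock: 14.02
ee_pos: [0.4633, 0.1376, 0.2022]
tcp_rot: [[-0.796, 0.242, 0.555], [0.198, 0.97, -0.139], [-0.572, -0.001, -0.82]]
ft_force: [-0.1, -0.3, -2.1]
grip_width: 0.0291
```

Run:
```python
from h import *
s=st();print(np.degrees(Ro.from_matrix(s['tcp_rot'].T@TR).as_rotvec()))
plan(tcp_for(-47,30),TR,4)
i=env.camera('side')[:,:,::-1];t=env.camera('top')[:,:,::-1]
cv2.imwrite('pics/s8.png',np.hstack([cv2.resize(i[110:260,260:390],(400,461),interpolation=2),cv2.resize(t[110:260,195:325],(400,461),interpolation=2)]))
```

```text
t 14.025 q [ 11.1249 -24.4844 131.3584 -20.9725  42.8275 -53.2964] ee [0.4633 0.1376 0.2022] injig [-84.7745 -43.5466 202.1718] F [-0.0897 -0.2942 -2.1498] Fjig [-0.0165 -0.3071 -2.1498] w 0.029077678424900062
[-0.0991 -0.1162 -0.0557]
travel [[8.8, 1.4, 28.6], [8.9, 1.4, 28.6], [8.8, 1.3, 28.5], [8.9, 1.4, 28.6]] 
dr [[-0.0, -0.001, -0.0], [-0.0, -0.001, -0.0], [-0.0, -0.001, -0.0], [-0.0, -0.001, -0.0]] 
end err mm [ 0.0467 -0.0218 -0.0021] deg 0.16029028873961565
```

View pics/s8.png

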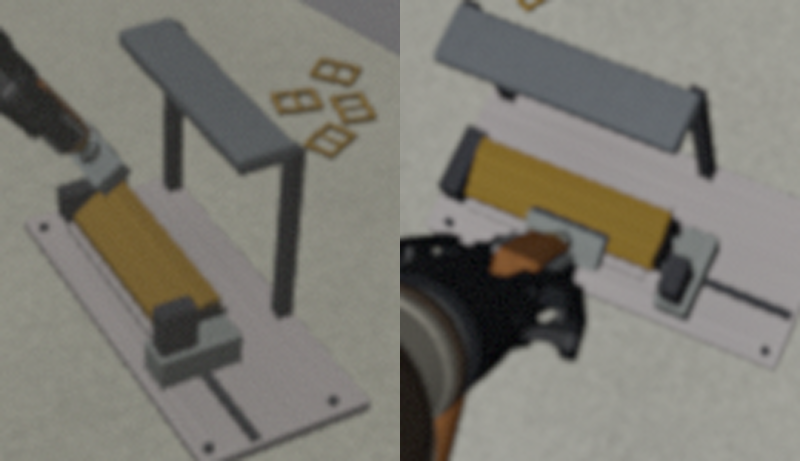

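Emit:
arm_command:
  travel:
    - [9,1.4,28.5]
    - [9,1.4,28.5]
    - [9,1.4,28.5]
    - [8.5,1.4,28.5]
    - [0,0,0]
  dr:
    - [0,-0.001,0]
    - [0,0,0]
    - [0,-0.001,0]
    - [0,0,0]
    - [0,0,0]
  fingers: [0,0,0,0,0]

```text
clock: 14.75
ee_pos: [0.4999, 0.1319, 0.0868]
tcp_rot: [[-0.796, 0.246, 0.553], [0.2, 0.969, -0.142], [-0.571, -0.003, -0.821]]
ft_force: [0.0, -0.4, -1.4]
grip_width: 0.0295
```

Run:
```python
from h import *
s=st();print(sole(s),np.degrees(Ro.from_matrix(s['tcp_rot'].T@TR).as_rotvec()))
n=np.array([-s35,0,c35]);print('Fn',(JR.T@s['ft_force'])@n)
i=env.camera('side')[:,:,::-1];t=env.camera('top')[:,:,::-1]
cv2.imwrite('pics/s9.png',np.hstack([cv2.resize(i[130:240,270:370],(400,440),interpolation=2),cv2.resize(t[130:240,210:310],(400,440),interpolation=2)]))
```

```text
t 14.75 q [  9.2445  -5.4004 131.5228 -32.8927  24.9781 -40.0872] ee [0.4999 0.1319 0.0868] injig [-47.8241 -40.26    86.793 ] F [ 0.0432 -0.4128 -1.4366] Fjig [ 0.141  -0.3904 -1.4366] w 0.02947534924860358
[-49.2928  -0.5387  28.5542] [-0.3113 -0.1644 -0.1907]
Fn -1.2576851975480674
```

View pics/s9.png

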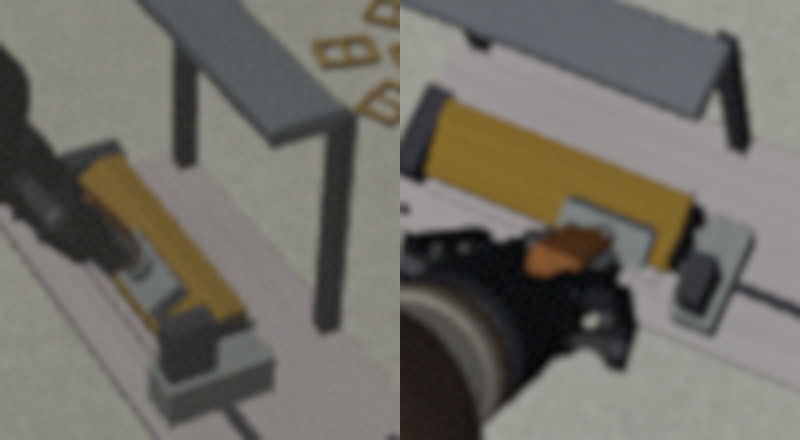

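Run:
```python
from h import *
s=env.read_state();R=s['tcp_rot'];S=s['ee_pos']+R[:,2]*.0429
# tool x=down slope; foot upper long edge: -x 12mm, z -12mm
for n in('top','side'):
  for sy in(1,-1):
    for b in (np.zeros(3),np.array([-.0009,-.0034,0])):
      P=S+R@np.array([-.012,.027*sy,-.012])+b;print(n,sy,proj(n,P).round(1))
print('meas top',[251,179],[274,188.6])
# bar expected corners in camera frame with end faces
```

```text
top 1 [249.6 179.7]
top 1 [251.  180.3]
top -1 [271.3 188.4]
top -1 [272.7 189. ]
side 1 [302.6 185.1]
side 1 [303.3 186. ]
side -1 [313.9 199.1]
side -1 [314.6 200. ]
meas top [251, 179] [274, 188.6]
```

Emit:
arm_command:
  travel:
    - [0,1,8]
    - [0,1,7]
    - [0,1,4]
    - [0,0,2]
    - [0,0,0]
  dr:
    - [-0.003,-0.002,-0.002]
    - [-0.002,0,0]
    - [0,0,0]
    - [0,0,0]
    - [0,0,0]
  fingers: [0,0,0,0,0]

```text
clock: 15.48
ee_pos: [0.5137, 0.1335, 0.0719]
tcp_rot: [[-0.793, 0.239, 0.561], [0.197, 0.971, -0.135], [-0.577, 0.003, -0.817]]
ft_force: [-0.0, 0.2, -1.6]
grip_width: 0.0291
```

```bash
cat >> h.py <<'E'
def hs():
    s=st();n=np.array([-s35,0,c35]);print('SOLE y,x,h',sole(s),'Fn',(JR.T@s['ft_force'])@n,'upslope',(JR.T@s['ft_force'])@np.array([c35,0,s35]),'rot err deg(tool)',np.degrees(Ro.from_matrix(s['tcp_rot'].T@TR).as_rotvec()),'tq',s['torque'])
E
python3 -c "
from h import *
hs()"
```

```text
t 15.475 q [  8.877   -1.4052 130.1756 -35.9996  22.     -37.0952] ee [0.5137 0.1335 0.0719] injig [-34.8413 -35.366   71.8772] F [-0.0086  0.1574 -1.6496] Fjig [-0.0461  0.1508 -1.6496] w 0.02914238958389956
SOLE y,x,h [-44.0298   1.8327   8.889 ] Fn -1.324816694143637 upslope -0.9838890612369087 rot err deg(tool) [ 0.182   0.2248 -0.0374] tq [0.1529 0.5252 0.0715]
```

Emit:
arm_command:
  travel:
    - [0,-1,2]
    - [0,-1,2]
    - [0,0,1]
    - [0,0,0]
  dr:
    - [0,0,0]
    - [0,0,0]
    - [0,0,0]
    - [0,0,0]
  fingers: [0,0,0,0]

```text
clock: 15.98
ee_pos: [0.5161, 0.1308, 0.0679]
tcp_rot: [[-0.793, 0.239, 0.561], [0.197, 0.971, -0.135], [-0.577, 0.003, -0.817]]
ft_force: [0.8, 0.1, -2.4]
grip_width: 0.0294
```

```bash
python3 -c "
from h import *
hs()"
```

```text
t 15.975 q [  8.4079  -0.6697 130.0728 -36.5243  21.2662 -36.8434] ee [0.5161 0.1308 0.0679] injig [-31.8777 -37.3972  67.8877] F [ 0.8084  0.0892 -2.3578] Fjig [ 0.7634  0.2805 -2.3578] w 0.029371982107078757
SOLE y,x,h [-46.0604   1.9813   3.9212] Fn -2.36929909033612 upslope -0.7270710399499799 rot err deg(tool) [ 0.1829  0.2372 -0.0467] tq [0.0597 0.456  0.008 ]
```

Emit:
arm_command:
  travel:
    - [0,0,1.5]
    - [0,0,1]
    - [0,0,0]
  dr:
    - [0,0,0]
    - [0,0,0]
    - [0,0,0]
  fingers: [0,0,0]

```text
clock: 16.35
ee_pos: [0.5174, 0.1306, 0.0658]
tcp_rot: [[-0.793, 0.239, 0.561], [0.197, 0.971, -0.135], [-0.577, 0.003, -0.817]]
ft_force: [0.2, 0.6, -3.4]
grip_width: 0.0294
```

```bash
python3 -c "
from h import *
hs()"
```

```text
t 16.35 q [  8.3294  -0.1872 129.9163 -36.9382  20.9694 -36.4557] ee [0.5174 0.1306 0.0658] injig [-30.4846 -37.3476  65.7947] F [ 0.227   0.5633 -3.4158] Fjig [ 0.0852  0.6013 -3.4158] w 0.029400393013191688
SOLE y,x,h [-46.0086   1.9184   1.4076] Fn -2.846954156525013 upslope -1.8894400745645905 rot err deg(tool) [ 0.1856  0.2325 -0.0423] tq [0.0906 0.4393 0.0147]
```

Emit:
arm_command:
  travel:
    - [0,0,1]
    - [0,0,0.5]
    - [0,0,0]
  dr:
    - [0,0,0]
    - [0,0,0]
    - [0,0,0]
  fingers: [0,0,0]

```text
clock: 16.73
ee_pos: [0.5184, 0.1304, 0.0648]
tcp_rot: [[-0.793, 0.239, 0.561], [0.197, 0.971, -0.135], [-0.577, 0.003, -0.817]]
ft_force: [-2.7, -0.1, 0.6]
grip_width: 0.0292
```

```bash
python3 -c "
from h import *
hs()"
```

```text
t 16.725 q [  8.2862   0.077  129.8178 -37.1899  20.8049 -36.2208] ee [0.5184 0.1304 0.0648] injig [-29.5671 -37.2843  64.7819] F [-2.6593 -0.1226  0.6022] Fjig [-2.5522 -0.757   0.6022] w 0.029225145431686878
SOLE y,x,h [-45.9429   2.1013   0.0517] Fn 1.9571521838360673 upslope -1.7452550375813762 rot err deg(tool) [ 0.1888  0.2488 -0.0416] tq [ 0.069   0.5489 -0.0604]
```

Emit:
arm_command:
  travel:
    - [0,0,1]
    - [0,0,0.5]
    - [0,0,0]
  dr:
    - [0,0,0]
    - [0,0,0]
    - [0,0,0]
  fingers: [0,0,0]

```text
clock: 17.1
ee_pos: [0.5192, 0.1302, 0.0635]
tcp_rot: [[-0.793, 0.239, 0.561], [0.197, 0.971, -0.135], [-0.577, 0.003, -0.817]]
ft_force: [-3.4, 1.0, 2.2]
grip_width: 0.0291
```

```bash
python3 -c "
from h import *
hs()"
```

```text
t 17.1 q [  8.2296   0.3743 129.7201 -37.4483  20.6205 -35.9822] ee [0.5192 0.1302 0.0635] injig [-28.6712 -37.3042  63.4881] F [-3.403   0.9503  2.1568] Fjig [-3.5316  0.1062  2.1568] w 0.029136219661556426
SOLE y,x,h [-45.9622   2.0914  -1.5219] Fn 3.7924049517946425 upslope -1.655859099503068 rot err deg(tool) [ 0.1897  0.2465 -0.042 ] tq [ 0.0697  0.615  -0.0519]
```

Emit:
arm_command:
  travel:
    - [0,0,1]
    - [0,0,1]
    - [0,0,1]
    - [0,0,0.3]
    - [0,0,0]
    - [0,0,0]
  dr:
    - [0,0,0]
    - [0,0,0]
    - [0,0,0]
    - [0,0,0]
    - [0,0,0]
    - [0,0,0]
  fingers: [0,0,0,0,0,0]

```text
clock: 17.85
ee_pos: [0.5211, 0.1297, 0.0609]
tcp_rot: [[-0.793, 0.239, 0.561], [0.197, 0.971, -0.135], [-0.577, 0.003, -0.817]]
ft_force: [-5.4, -0.0, 4.4]
grip_width: 0.0294
```

```bash
python3 -c "
from h import *
hs()
i=env.camera('side')[:,:,::-1];t=env.camera('top')[:,:,::-1]
cv2.imwrite('pics/s10.png',np.hstack([cv2.resize(i[130:240,270:370],(400,440),interpolation=2),cv2.resize(t[130:240,210:310],(400,440),interpolation=2)]))
"
```

```text
t 17.85 q [  8.1217   0.9941 129.5088 -38.021   20.2425 -35.4445] ee [0.5211 0.1297 0.0609] injig [-26.7733 -37.2815  60.8503] F [-5.4092 -0.009   4.4019] Fjig [-5.2491 -1.3063  4.4019] w 0.029398057410564657
SOLE y,x,h [-45.9376   2.1365  -4.7712] Fn 6.616611200917317 upslope -1.7749459104582548 rot err deg(tool) [ 0.1922  0.251  -0.0438] tq [ 0.0628  0.5316 -0.0523]
```

View pics/s10.png

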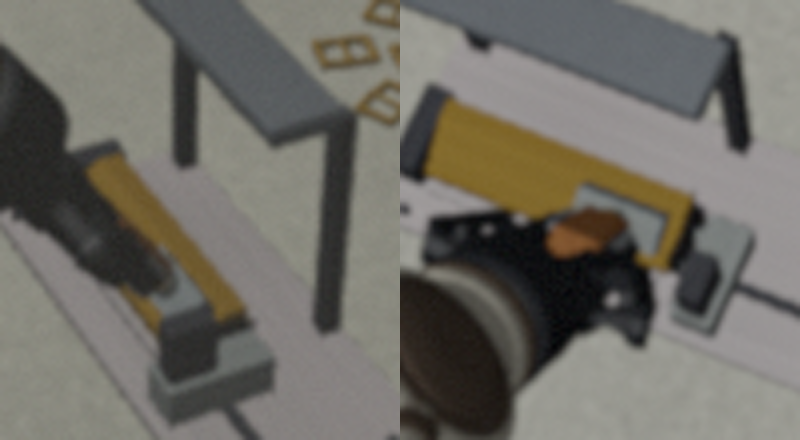

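Emit:
arm_command:
  travel:
    - [0,2,0]
    - [0,3,0]
    - [0,3,0]
    - [0,3,0]
    - [0,3,0]
    - [0,3,0]
  dr:
    - [0,0,0]
    - [0,0,0]
    - [0,0,0]
    - [0,0,0]
    - [0,0,0]
    - [0,0,0]
  fingers: [0,0,0,0,0,0]

```text
clock: 18.7
ee_pos: [0.5246, 0.1456, 0.0604]
tcp_rot: [[-0.793, 0.24, 0.559], [0.197, 0.971, -0.137], [-0.576, 0.001, -0.817]]
ft_force: [-5.9, -1.8, 3.8]
grip_width: 0.029
```

```bash
python3 -c "
from h import *
hs()"
```

```text
t 18.7 q [ 10.4863   2.6871 127.7885 -40.1052  21.5449 -31.5706] ee [0.5246 0.1456 0.0604] injig [-27.1464 -21.0673  60.4117] F [-5.9113 -1.8251  3.7857] Fjig [-5.3008 -3.1899  3.7857] w 0.028976185576461696
SOLE y,x,h [-29.8162   1.5197  -4.9169] Fn 6.141518700703881 upslope -2.1707766241927064 rot err deg(tool) [ 0.0682  0.1715 -0.0446] tq [-0.4929  0.698  -0.4949]
```

Emit:
arm_command:
  travel:
    - [0,3,0]
    - [0,3,0]
    - [0,3,0]
    - [0,3,0]
    - [0,3,0]
    - [0,3,0]
    - [0,3,0]
    - [0,3,0]
  dr:
    - [0,0,0]
    - [0,0,0]
    - [0,0,0]
    - [0,0,0]
    - [0,0,0]
    - [0,0,0]
    - [0,0,0]
    - [0,0,0]
  fingers: [0,0,0,0,0,0,0,0]

```text
clock: 19.7
ee_pos: [0.5303, 0.1689, 0.0605]
tcp_rot: [[-0.793, 0.24, 0.56], [0.197, 0.971, -0.137], [-0.576, 0.001, -0.817]]
ft_force: [-4.6, -1.9, 4.4]
grip_width: 0.0292
```

```bash
python3 -c "
from h import *
hs()"
```

```text
t 19.7 q [ 13.6574   5.0623 125.2375 -42.193   23.2678 -27.0938] ee [0.5303 0.1689 0.0605] injig [-27.1872   2.9256  60.4606] F [-4.5773 -1.9163  4.4097] Fjig [-3.9839 -2.9583  4.4097] w 0.029172303515900336
SOLE y,x,h [-5.8249  1.517  -4.8535] Fn 5.897310427940131 upslope -0.7341243952548013 rot err deg(tool) [ 0.0662  0.1751 -0.0428] tq [-0.4902  0.6845 -0.4788]
```

Steady at about 7.5 N contact. Continuing.

Emit:
arm_command:
  travel:
    - [0,3,0]
    - [0,3,0]
    - [0,3,0]
    - [0,3,0]
    - [0,3,0]
    - [0,3,0]
    - [0,3,0]
    - [0,3,0]
    - [0,3,0]
  dr:
    - [0,0,0]
    - [0,0,0]
    - [0,0,0]
    - [0,0,0]
    - [0,0,0]
    - [0,0,0]
    - [0,0,0]
    - [0,0,0]
    - [0,0,0]
  fingers: [0,0,0,0,0,0,0,0,0]

```text
clock: 20.82
ee_pos: [0.5368, 0.195, 0.0605]
tcp_rot: [[-0.793, 0.24, 0.56], [0.197, 0.971, -0.137], [-0.576, 0.001, -0.817]]
ft_force: [-5.1, -3.2, 4.4]
grip_width: 0.0291
```

```bash
python3 -c "
from h import *
hs()"
```

```text
t 20.825 q [ 16.9605   7.7457 122.2287 -43.6906  25.2285 -23.1171] ee [0.5368 0.195  0.0605] injig [-27.1963  29.8973  60.5388] F [-5.0548 -3.2222  4.406 ] Fjig [-4.1342 -4.3407  4.406 ] w 0.029125735101444016
SOLE y,x,h [21.1441  1.5579 -4.7842] Fn 5.980487526372741 upslope -0.8593428859965782 rot err deg(tool) [ 0.0625  0.1798 -0.0448] tq [-0.4711  0.6508 -0.4308]
```

Emit:
arm_command:
  travel:
    - [0,3,0]
    - [0,3,0]
    - [0,3,0]
    - [0,3,0]
    - [0,3,0]
    - [0,3,0]
    - [0,3,0]
    - [0,3,0]
    - [0,2,0]
    - [0,0,0]
  dr:
    - [0,0,0]
    - [0,0,0]
    - [0,0,0]
    - [0,0,0]
    - [0,0,0]
    - [0,0,0]
    - [0,0,0]
    - [0,0,0]
    - [0,0,0]
    - [0,0,0]
  fingers: [0,0,0,0,0,0,0,0,0,0]

```text
clock: 22.08
ee_pos: [0.5431, 0.2205, 0.0607]
tcp_rot: [[-0.793, 0.239, 0.56], [0.197, 0.971, -0.137], [-0.576, 0.002, -0.817]]
ft_force: [-4.9, -1.0, 3.7]
grip_width: 0.0295
```

```bash
python3 -c "
from h import *
hs()
i=env.camera('side')[:,:,::-1];t=env.camera('top')[:,:,::-1]
cv2.imwrite('pics/s11.png',np.hstack([cv2.resize(i[130:240,270:370],(400,440),interpolation=2),cv2.resize(t[130:240,210:310],(400,440),interpolation=2)]))
"
```

```text
t 22.075 q [ 19.9058  10.3371 119.1993 -44.4941  27.0822 -20.1281] ee [0.5431 0.2205 0.0607] injig [-27.2081  56.1412  60.6511] F [-4.9396 -1.0141  3.7324] Fjig [-4.5521 -2.1694  3.7324] w 0.029520300319686568
SOLE y,x,h [47.4141  1.6215 -4.6854] Fn 5.668389769733646 upslope -1.5880554871603527 rot err deg(tool) [ 0.0975  0.1916 -0.0394] tq [-0.355   0.6803 -0.3195]
```

View pics/s11.png

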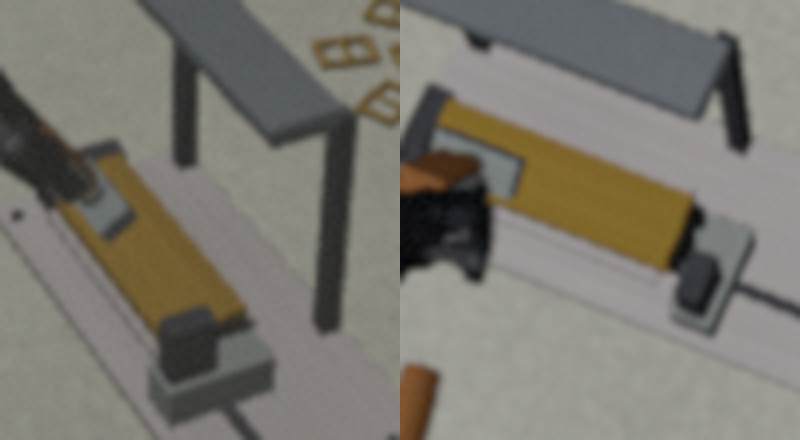

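Emit:
arm_command:
  travel:
    - [0,0,-3]
    - [0,0,-6]
    - [0,0,-15]
    - [0,0,-30]
    - [0,0,-40]
    - [20,0,-40]
    - [0,0,0]
  dr:
    - [0,0,0]
    - [0,0,0]
    - [0,0,0]
    - [0,0,0]
    - [0,0,0]
    - [0,0,0]
    - [0,0,0]
  fingers: [0,0,0,0,0,0,0]

```text
clock: 23.05
ee_pos: [0.4517, 0.2446, 0.1608]
tcp_rot: [[-0.791, 0.236, 0.564], [0.196, 0.972, -0.132], [-0.579, 0.006, -0.815]]
ft_force: [0.2, 0.1, -2.5]
grip_width: 0.0292
```

```bash
python3 -c "
from h import *
hs()
s=env.read_state()
p1=s['ee_pos']+[-.0,-.02,.13]
p,R=plan(p1,s['tcp_rot'],3)
plan(np.array([.635,-.2255,.27]),downR(14.7),13,p,R)
"
```

```text
t 23.05 q [ 28.0524  -9.9149 125.6229 -34.9467  41.7321 -26.3228] ee [0.4517 0.2446 0.1608] injig [-121.6977   57.5886  160.7905] F [ 0.2074  0.0685 -2.5215] Fjig [ 0.1849  0.1162 -2.5215] w 0.029166935247032694
SOLE y,x,h [ 49.1109 -18.2031 131.5429] Fn -2.171508700038442 upslope -1.2948070485948373 rot err deg(tool) [ 0.4304  0.3773 -0.0197] tq [ 0.1094  0.4485 -0.0169]
travel [[-26.4, -6.2, -34.5], [-26.4, -6.2, -34.4], [-26.4, -6.2, -34.5]] 
dr [[0.0, 0.0, 0.0], [0.0, 0.0, 0.0], [0.0, 0.0, 0.0]] 
end err mm [-0.006   0.0125  0.041 ] deg 0.0
travel [[-17.0, -30.3, 13.8], [-20.0, -28.5, 13.8], [-22.7, -26.4, 13.6], [-25.4, -24.2, 13.2], [-27.7, -21.7, 12.6], [-29.9, -19.0, 12.0], [-31.9, -16.3, 11.1], [-33.4, -13.4, 10.0], [-34.8, -10.4, 8.9], [-35.9, -7.4, 7.6], [-36.7, -4.3, 6.2], [-37.1, -1.2, 4.7], [-37.2, 1.9, 3.1]] 
dr [[0.026, 0.043, 0.08], [0.026, 0.043, 0.08], [0.026, 0.043, 0.08], [0.026, 0.043, 0.08], [0.026, 0.043, 0.08], [0.026, 0.043, 0.08], [0.026, 0.043, 0.08], [0.026, 0.043, 0.08], [0.026, 0.043, 0.08], [0.026, 0.043, 0.08], [0.026, 0.043, 0.08], [0.026, 0.043, 0.08], [0.026, 0.043, 0.08]] 
end err mm [-0.0018  0.0453 -0.0194] deg 0.36995715984675615
```

Emit:
arm_command:
  travel:
    - [-26.4,-6.2,-34.5]
    - [-26.4,-6.2,-34.5]
    - [-26.4,-6.2,-34.5]
    - [-17,-30.3,13.8]
    - [-20,-28.5,13.8]
    - [-22.7,-26.4,13.6]
    - [-25.4,-24.2,13.2]
    - [-27.7,-21.7,12.6]
    - [-29.9,-19,12]
    - [-31.9,-16.3,11.1]
  dr:
    - [0,0,0]
    - [0,0,0]
    - [0,0,0]
    - [0.026,0.043,0.08]
    - [0.026,0.043,0.08]
    - [0.026,0.043,0.08]
    - [0.026,0.043,0.08]
    - [0.026,0.043,0.08]
    - [0.026,0.043,0.08]
    - [0.026,0.043,0.08]
  fingers: [0,0,0,0,0,0,0,0,0,0]

```text
clock: 24.3
ee_pos: [0.5514, -0.0211, 0.2773]
tcp_rot: [[-0.635, 0.733, 0.244], [0.723, 0.675, -0.147], [-0.273, 0.083, -0.958]]
ft_force: [0.1, -0.5, -1.2]
grip_width: 0.0293
```

```bash
python3 -c "
from h import *
st()
p,R=plan(np.array([.635,-.2255,.27]),downR(14.7),6)
plan(np.array([.635,-.2255,.12]),downR(14.7),3,p,R)
"
```

```text
t 24.3 q [-11.6774  -7.0319 104.0539  -5.9025  67.4175 -52.1528] ee [ 0.5514 -0.0211  0.2773] injig [  38.8541 -176.4686  277.2747] F [ 0.072  -0.5459 -1.2185] Fjig [ 0.2008 -0.5127 -1.2185] w 0.029268618336006524
travel [[-33.1, -12.9, 9.6], [-34.4, -10.0, 8.4], [-35.5, -7.0, 7.2], [-36.1, -4.1, 5.9], [-36.5, -1.0, 4.3], [-36.7, 1.9, 2.8]] 
dr [[0.025, 0.042, 0.079], [0.025, 0.042, 0.079], [0.025, 0.042, 0.079], [0.025, 0.042, 0.079], [0.025, 0.042, 0.079], [0.025, 0.042, 0.079]] 
end err mm [-0.0288 -0.003   0.0425] deg 0.11729743831475474
travel [[-0.0, 0.1, 50.0], [-0.0, 0.0, 50.0], [-0.0, 0.0, 50.0]] 
dr [[-0.001, -0.0, -0.0], [-0.001, -0.0, -0.0], [-0.001, -0.0, -0.0]] 
end err mm [-0.0447  0.0282  0.0424] deg 0.0974515557244123
```

Emit:
arm_command:
  travel:
    - [-33.1,-12.9,9.6]
    - [-34.4,-10,8.4]
    - [-35.5,-7,7.2]
    - [-36.1,-4.1,5.9]
    - [-36.5,-1,4.3]
    - [-36.7,1.9,2.8]
    - [0,0,0]
    - [0,0,50]
    - [0,0,50]
    - [0,0,50]
  dr:
    - [0.025,0.042,0.079]
    - [0.025,0.042,0.079]
    - [0.025,0.042,0.079]
    - [0.025,0.042,0.079]
    - [0.025,0.042,0.079]
    - [0.025,0.042,0.079]
    - [0,0,0]
    - [0,0,0]
    - [0,0,0]
    - [0,0,0]
  fingers: [0,0,0,0,0,0,0,0,0,0]

```text
clock: 25.55
ee_pos: [0.6348, -0.2232, 0.1193]
tcp_rot: [[-0.257, 0.966, 0.0], [0.966, 0.257, -0.002], [-0.002, -0.0, -1.0]]
ft_force: [-0.3, -0.4, -2.9]
grip_width: 0.0292
```

```bash
python3 -c "
from h import *
s=st();print(s['tcp_rot'])
plan(np.array([.635,-.2255,.058]),downR(14.7),4)
"
```

```text
t 25.55 q [-29.6046  28.7348  79.9495  -0.0798  71.2485 -44.4531] ee [ 0.6348 -0.2232  0.1193] injig [ 168.3153 -352.6649  119.3268] F [-0.2589 -0.3644 -2.8993] Fjig [-0.1639 -0.4159 -2.8993] w 0.029186300518225593
[[-0.2567  0.9665  0.0004]
 [ 0.9665  0.2567 -0.0017]
 [-0.0018 -0.0001 -1.    ]]
travel [[-0.5, -0.1, 15.3], [-0.6, -0.1, 15.4], [-0.5, -0.1, 15.3], [-0.5, -0.1, 15.3]] 
dr [[-0.0, 0.0, 0.001], [-0.0, 0.0, 0.001], [-0.0, 0.0, 0.001], [-0.0, 0.0, 0.001]] 
end err mm [-0.028   0.0175  0.0306] deg 0.11512150807364005
```

Emit:
arm_command:
  travel:
    - [-0.5,0,22]
    - [-0.5,0,20]
    - [-0.5,0,12]
    - [-0.5,0,7]
    - [0,0,0]
  dr:
    - [0,0,0]
    - [0,0,0]
    - [0,0,0]
    - [0,0,0]
    - [0,0,0]
  fingers: [0,0,0,0,0]

```text
clock: 26.18
ee_pos: [0.6358, -0.2259, 0.0608]
tcp_rot: [[-0.256, 0.967, 0.0], [0.967, 0.256, -0.002], [-0.002, -0.0, -1.0]]
ft_force: [-0.9, -0.1, -1.8]
grip_width: 0.0292
```

```bash
python3 -c "
from h import *
s=st()
i=env.camera('side')[:,:,::-1]
cv2.imwrite('pics/s12.png',cv2.resize(i[200:350,400:550],(600,600),interpolation=2))
"
```

```text
t 26.175 q [-29.757   32.8934  81.233   -0.0858  65.7998 -44.5465] ee [ 0.6358 -0.2259  0.0608] injig [ 169.9258 -354.9695   60.7584] F [-0.9481 -0.0735 -1.8004] Fjig [-0.9028 -0.2988 -1.8004] w 0.029203297135200656
```

View pics/s12.png

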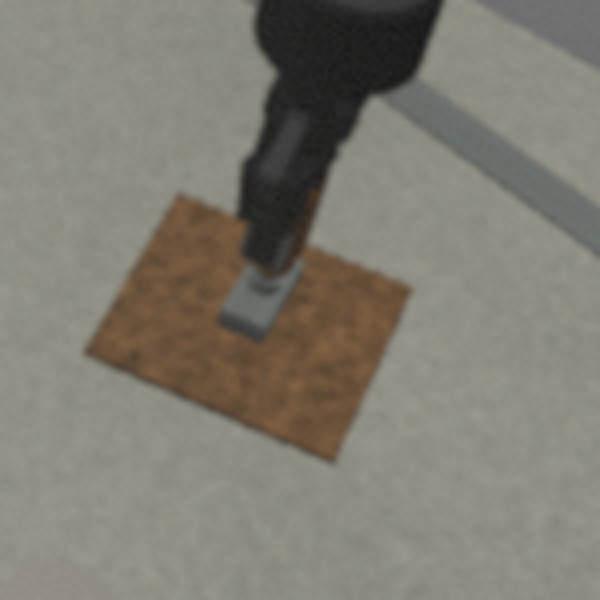

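Emit:
arm_command:
  travel:
    - [0,0,5]
    - [0,0,3]
    - [0,0,2]
    - [0,0,1.5]
    - [0,0,0]
  dr:
    - [0,0,0]
    - [0,0,0]
    - [0,0,0]
    - [0,0,0]
    - [0,0,0]
  fingers: [0,0,0,0,0]

```text
clock: 26.85
ee_pos: [0.6356, -0.2257, 0.049]
tcp_rot: [[-0.256, 0.967, 0.0], [0.967, 0.256, -0.002], [-0.002, -0.0, -1.0]]
ft_force: [0.4, -0.7, -2.2]
grip_width: 0.0293
```

```bash
python3 -c "
from h import *
s=st()
"
```

```text
t 26.85 q [-29.753   33.7497  81.461   -0.085   64.741  -44.5441] ee [ 0.6356 -0.2257  0.049 ] injig [ 169.7004 -354.85     49.0427] F [ 0.4208 -0.7097 -2.1671] Fjig [ 0.5788 -0.588  -2.1671] w 0.029341463624761626
```

Emit:
arm_command:
  travel:
    - [0,0,1]
    - [0,0,0.5]
    - [0,0,0]
  dr:
    - [0,0,0]
    - [0,0,0]
    - [0,0,0]
  fingers: [0,0,0]

```text
clock: 27.22
ee_pos: [0.6357, -0.2258, 0.0478]
tcp_rot: [[-0.256, 0.967, 0.0], [0.967, 0.256, -0.002], [-0.002, -0.0, -1.0]]
ft_force: [-0.8, 0.5, 2.0]
grip_width: 0.0293
```

```bash
python3 -c "
from h import *
s=st()
"
```

```text
t 27.225 q [-29.7562  33.8499  81.4773  -0.0874  64.6105 -44.5444] ee [ 0.6357 -0.2258  0.0478] injig [ 169.7866 -354.9239   47.7544] F [-0.7854  0.4829  2.0174] Fjig [-0.8783  0.2804  2.0174] w 0.029296969156508836
```

Emit:
arm_command:
  travel:
    - [0,0,0]
    - [0,0,0]
    - [0,0,0]
    - [0,0,0]
    - [0,0,0]
    - [0,0,0]
  dr:
    - [0,0,0]
    - [0,0,0]
    - [0,0,0]
    - [0,0,0]
    - [0,0,0]
    - [0,0,0]
  fingers: [0.4,0.5,0.7,0.9,1,1]

```text
clock: 27.98
ee_pos: [0.6355, -0.2257, 0.0473]
tcp_rot: [[-0.256, 0.967, -0.0], [0.967, 0.256, -0.001], [-0.001, -0.001, -1.0]]
ft_force: [-1.1, 0.2, -0.1]
grip_width: 0.0854
```

Emit:
arm_command:
  travel:
    - [0,0,-10]
    - [0,0,-30]
    - [0,0,-40]
    - [0,0,-50]
    - [0,0,-50]
    - [0,0,0]
    - [0,0,0]
  dr:
    - [0,0,0]
    - [0,0,0]
    - [0,0,0]
    - [0,0,0]
    - [0,0,0]
    - [0,0,0]
    - [0,0,0]
  fingers: [1,1,1,1,1,1,1]

```text
clock: 28.85
ee_pos: [0.6353, -0.2253, 0.2273]
tcp_rot: [[-0.256, 0.967, -0.0], [0.967, 0.256, -0.001], [-0.001, -0.001, -1.0]]
ft_force: [-0.1, -0.3, -1.2]
grip_width: 0.0853
```

```bash
python3 -c "
from h import *
s=st()
i=env.camera('side')[:,:,::-1];t=env.camera('top')[:,:,::-1]
cv2.imwrite('pics/s13.png',i);cv2.imwrite('pics/t13.png',t)
cv2.imwrite('pics/c13.png',np.hstack([cv2.resize(i[220:340,390:510],(400,400),interpolation=2),cv2.resize(t[130:260,195:325],(400,400),interpolation=2)]))
"
```

```text
t 28.85 q [-29.7341  23.7921  74.0672  -0.0746  82.1203 -44.5496] ee [ 0.6353 -0.2253  0.2273] injig [ 169.3052 -354.4925  227.2884] F [-0.1484 -0.3174 -1.2361] Fjig [-0.0679 -0.3437 -1.2361] w 0.08526825334522158
```

View pics/s13.png

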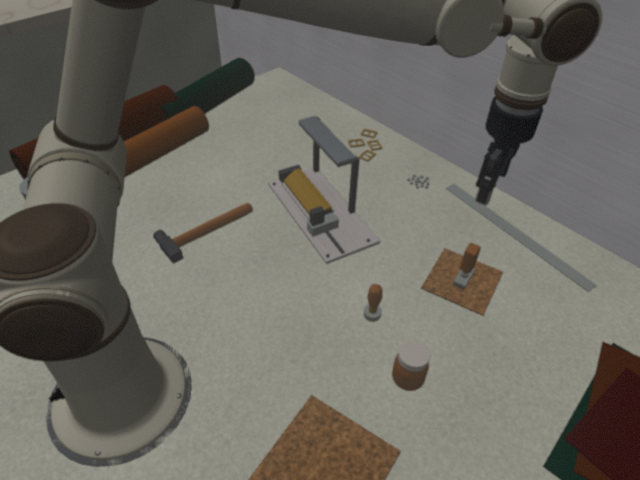

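View pics/c13.png

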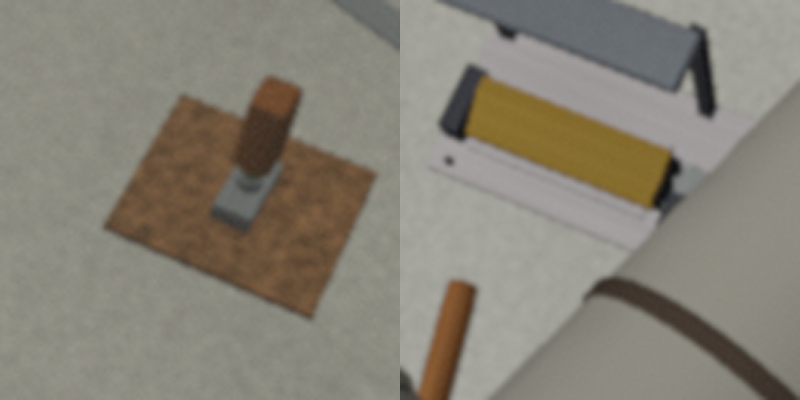

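The hone stands upright near the mat centre (side pixel ~463,283). The bar sits against the stop with the pad touching it, and the stamp, jar and hammer have not moved. I'm handing it in.

```bash
python3 -c "
from plant import env
print(env.finish_job())"
```

```text
the job is handed in; nothing more can be done
None
```

I did all three parts and handed the job in at about 29 s; no verdict was reported.

- **Clamping:** I pinched the lug and slid the jaw until the bar met the fixed stop. From there the push force rose about 4.8 N at roughly 1 N/mm. The camera puts the pad about 5 mm in, which is about halfway. I took the load off the arm before opening the fingers.
- **Honing stroke:** I made one stroke at about 24 mm/s, with the sole centre going from about -46 mm to +47 mm along the bar. It stayed about 2 mm off the slope's centre line and within 0.4 degrees of the planned tilt. The foot was pushed in about 4.7–4.9 mm, and contact force, read between moves, was about 7–8 N.
- **Placing:** I set the hone down on the 130 mm mat with about 4 N and released it. The arm is clear above it.

**Last checks:** the final pictures show:
- the hone upright near the mat's centre
- the bar against the stop
- the pad on the bar (in the last top view the arm hides most of the jaw)
- the stamp, jar and hammer where they started

**Disagreement:** the cameras and the robot differed by about 3.5 mm, mainly in y. I added this to the stroke and placing targets. By the robot's uncorrected reading the pad would be about 9 mm in, but the force rise and the camera both support about 5 mm.

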